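# Lock the pendulum rods and tally the batch

### The job

Take the slotted key from the ceramic turntable base and with it turn the screw head of every brass cam lock box on the counter clockwise as far as its stop, so that its bar lines up with the engraved lines; touch the boxes with the key only, not with the gripper. Then set the key back upright on the middle of the turntable base, gently, neither dropping it nor pressing it down hard, and last swing the tally counter's lever fully to its stop and let it spring back. Leave the case back, the counterweight and the loose rod where they are.

Things in the scene. Friction and masses are not known exactly. Their poses are not given: they have to be found in the camera images.
- lock0: heavy cast brass cam lock box (2.4 kg, standing free), 70 (its x) x 96 (y) x 40 mm high, a steel rod clamped through it (18 mm out at each y end, 18 mm up), a screw head on its top. Two short dark engraved lines on the top run along its y, either side of the head. Origin: centre of underside, z up. Three to five of lock0..lock4 are present; absent ones read None
- lock0_axis (a point): turning axis of lock0's screw head, at its disc's top, 45 mm above the counter; orientation that of the box. Head: steel disc 52 mm across, with a raised straight bar across it 40 mm long, 7 mm thick, 13 mm high (bar top 58 mm above the counter)
- lock0_head (a joint): angle (rad) of lock0's captive screw head, growing clockwise from above. 0: bar along the box's x; 1.57: bar along the box's y, in line with the engraved lines, at the stop = locked. Starts at 0.1 to 0.45. Friction of 0.12 N m holds it where it is left
- lock1: heavy cast brass cam lock box (2.4 kg, standing free), 70 (its x) x 96 (y) x 40 mm high, a steel rod clamped through it (18 mm out at each y end, 18 mm up), a screw head on its top. Two short dark engraved lines on the top run along its y, either side of the head. Origin: centre of underside, z up. Three to five of lock0..lock4 are present; absent ones read None
- lock1_axis (a point): turning axis of lock1's screw head, at its disc's top, 45 mm above the counter; orientation that of the box. Head: steel disc 52 mm across, with a raised straight bar across it 40 mm long, 7 mm thick, 13 mm high (bar top 58 mm above the counter)
- lock1_head (a joint): angle (rad) of lock1's captive screw head, growing clockwise from above. 0: bar along the box's x; 1.57: bar along the box's y, in line with the engraved lines, at the stop = locked. Starts at 0.1 to 0.45. Friction of 0.12 N m holds it where it is left
- lock2: heavy cast brass cam lock box (2.4 kg, standing free), 70 (its x) x 96 (y) x 40 mm high, a steel rod clamped through it (18 mm out at each y end, 18 mm up), a screw head on its top. Two short dark engraved lines on the top run along its y, either side of the head. Origin: centre of underside, z up. Three to five of lock0..lock4 are present; absent ones read None
- lock2_axis (a point): turning axis of lock2's screw head, at its disc's top, 45 mm above the counter; orientation that of the box. Head: steel disc 52 mm across, with a raised straight bar across it 40 mm long, 7 mm thick, 13 mm high (bar top 58 mm above the counter)
- lock2_head (a joint): angle (rad) of lock2's captive screw head, growing clockwise from above. 0: bar along the box's x; 1.57: bar along the box's y, in line with the engraved lines, at the stop = locked. Starts at 0.1 to 0.45. Friction of 0.12 N m holds it where it is left
- lock3: heavy cast brass cam lock box (2.4 kg, standing free), 70 (its x) x 96 (y) x 40 mm high, a steel rod clamped through it (18 mm out at each y end, 18 mm up), a screw head on its top. Two short dark engraved lines on the top run along its y, either side of the head. Origin: centre of underside, z up. Three to five of lock0..lock4 are present; absent ones read None
- lock3_axis (a point): turning axis of lock3's screw head, at its disc's top, 45 mm above the counter; orientation that of the box. Head: steel disc 52 mm across, with a raised straight bar across it 40 mm long, 7 mm thick, 13 mm high (bar top 58 mm above the counter)
- lock3_head (a joint): angle (rad) of lock3's captive screw head, growing clockwise from above. 0: bar along the box's x; 1.57: bar along the box's y, in line with the engraved lines, at the stop = locked. Starts at 0.1 to 0.45. Friction of 0.12 N m holds it where it is left
- lock4: heavy cast brass cam lock box (2.4 kg, standing free), 70 (its x) x 96 (y) x 40 mm high, a steel rod clamped through it (18 mm out at each y end, 18 mm up), a screw head on its top. Two short dark engraved lines on the top run along its y, either side of the head. Origin: centre of underside, z up. Three to five of lock0..lock4 are present; absent ones read None
- lock4_axis (a point): turning axis of lock4's screw head, at its disc's top, 45 mm above the counter; orientation that of the box. Head: steel disc 52 mm across, with a raised straight bar across it 40 mm long, 7 mm thick, 13 mm high (bar top 58 mm above the counter)
- lock4_head (a joint): angle (rad) of lock4's captive screw head, growing clockwise from above. 0: bar along the box's x; 1.57: bar along the box's y, in line with the engraved lines, at the stop = locked. Starts at 0.1 to 0.45. Friction of 0.12 N m holds it where it is left
- key: loose slotted steel key, 0.3 to 0.55 kg, 80 mm tall, standing upright on the turntable on two jaws 52 mm long (its x), 18 mm thick, 18 mm deep, with an open slot 14 mm wide between them along its x. Over them a drum 72 mm across, 18 to 30 mm up. Origin: centre of the underside between the jaw feet; z up. The slot straddles a head's bar with about 0.18 rad of play each way
- key_handle (a point): middle of the key's flat upright wooden handle, 58 mm above the key's foot; handle 46 mm long (key's x, in line with the slot) x 16 mm thick (key's y), from 30 to 80 mm above the foot. Axes those of the key
- turntable: white ceramic turntable base, a fixed round disc 160 mm across, its flat top 22 mm above the counter, a thin blue ring line of 132 mm diameter on it. Origin: centre of the underside
- tally: aluminium tally counter, 80 (x) x 110 (y) x 50 mm high, fixed, its number windows on its -x face and its advance lever on top, turning about a vertical axis at x 15, y -35 mm in its frame. Origin: centre of the underside
- tally_post (a point): top centre of the upright black thumb post (16 mm across, from 59 to 95 mm above the counter) at the free end of the tally lever, 70 mm from the pivot. The steel lever arm itself is 14 mm wide, 55 to 62 mm above the counter
- tally_lever (a joint): angle (rad) of the sprung tally lever; 0: at rest, arm along the tally's +y from the pivot; grows counter-clockwise from above (the post starts towards the tally's -x side) to its stop at 1.1. A spring of 0.05 to 0.16 N m (0.7 to 2.3 N at the post) returns it to 0 when let go
- case_back: bystander: loose mahogany case back 90 x 180 x 10 mm lying flat; origin centre of the underside
- counterweight: bystander: loose chrome counterweight, conical, 48 mm across, 42 mm high; origin centre of the underside
- rod: bystander: loose flat steel pendulum rod 200 x 9 x 6 mm; origin centre of the underside
There are look-alikes about, which are no part of the job. What is shaped like the lock2 but green or orange is not meant. What is shaped like the key but blue is not meant.

How it is judged:
By the outcome, as a careful person would: the job done as asked, in the order asked, and still so for the second after the job is handed in, with the robot touching nothing.
Of lock0, lock1, lock2, lock3, lock4 only 3 to 5 are there at a start; the rules pass over those that are not, and their reading is None.
At some moment in a run one of key may be knocked a few centimetres aside while the robot is not near it.
It also fails if it takes over 210 s, if anything falls off the work surface, if the arm or the gripper's body presses on something with over 40 N, if the wrist force passes 120 N, or if a joint passes its speed limit or range.

### The arm

A 6-joint arm with a two-finger parallel gripper is mounted at the origin on the work surface. World frame = base frame: x ahead of the robot, y to its left, z up, the work surface at z = 0. Lengths are in m, angles in rad, forces in N, time in s.
With the tool pointing down it reaches from about 0.25 to 0.725 m from the base axis. Payload 4 kg.
Tool frame: the origin (TCP) lies at the very end of the fingers, on their centre line; the grasp point (between the pads) lies 19 mm behind it; z points along the fingers, y is the line along which they close (so a half turn about z gives the same grasp; the last joint's range is limited). The gripper opens to 85 mm and grips with 20 to 120 N. Pads are 22 mm wide; open, the fingers measure 114 mm over their backs; the gripper's body (76 mm by 85 mm) begins 54 mm behind the grasp point. The pads swing forward as they close: fully open they stand 13 mm farther back than shut.
Start: joints at [-1.253, 0.241, 0.005, 1.335, 0, 1.571], TCP at [0.156, -0.475, 0.231] pointing down, gripper open.
Joint ranges: [-2.72, 2.72], [-1.05, 1.87], [-1.09, 1.28], [-1.99, 2.15], [-1.42, 1.44], [-3.14, 3.14]. Speed limits (rad/s): [2.79, 2.79, 3.14, 3.14, 3.14, 3.14].

### API

Orientations are given as a unit quaternion [x, y, z, w].
In Python, from workcell import * gives the robot as it stands. The module is installed in compiled form; this text tells all that it offers.
- The arm moves only by the tool send_rows, never from a script. Its argument "steps" is text: rows parted by semicolons, each of 7 numbers parted by spaces: the opening, from -1 (shut) to 1 (fully open), then the shift along the world's x, y, z in m, then the turn, a rotation vector about the world's x, y, z in rad. A call has exactly 5 rows; each row shifts and turns the commanded pose from where the row before left it; what a row does not reach is not made up. A row lasts 1/12 s, in which the tool goes at most 41.7 mm and 7.16 degrees, less where a joint would pass 70% of its speed; a pose out of reach is approached as far as the arm can. A call is refused whole if a number of a shift passes 0.0417 or a number of a turn 0.125, either way. A call with a gripper value outside its range is refused whole. The fingers move at their own pace and stop on an object; the grip force is fixed at half the most. Time passes only in rows, so rows that do not move let the fingers close, or fill a call up. It gives the time, the measured TCP pose, the force, the opening and the grip force at its end, in the units of the state.
- get_obs(): the state, without advancing time (a new reading comes with each control period).
- camera(name): name is "side" or "top"; returns a dict with "frame" (384x512x3 uint8, red, green, blue), "range_z" (384x512 float32, m along the optical axis (not along the pixel's ray), 0 where there is no reading), "camera_matrix" (3x3 intrinsics, pixels), "extrinsics" (4x4, takes a point from world to camera coordinates). Camera axes: x right, y down, z forward; pixel columns grow to the right and rows downward; lengths in m; the calibration is good to about 2 mm. A picture is of the moment at which its call begins.
- job_done(): hands the job in; it is judged then, once.
The state is a dict: "clock": time; "joint_pos": joint angles; "joint_vel": joint speeds; "tau": joint torques, N m; "eef_pos": TCP position; "tool_rot": TCP orientation; "ft_force": force on the tool from outside, world axes, zero at the start; "ft_torque": the same for the moment, N m; "grip_width": finger opening in m; "grasp_force": force on a finger pad.
Only numpy, scipy, OpenCV 4.12 (cv2) and the standard library are available. Lean on these libraries where they do the work, as an engineer would, in place of code of your own. Each camera call takes 0.05 s, during which the arm holds its last target. There are 200 camera calls.

## Working session

There is one attempt and no reset: what is moved stays moved. The work goes in short steps, Python scripts to look and compute and a tool call to move; the robot and the scene stay as the last step left them, time stands still between calls to the robot, and variables do not carry over. Pictures are saved under pics/ and viewed, at most 14 in all, crops included, and the job is handed in when it is done.

Besides the shell and the picture viewer there is one more tool, called after "Call:" as a command line: name --argument value ..., lists and objects as JSON in quotes. send_rows: Moves the arm, as the interface text tells. Its arguments: {"type":"object","properties":{"steps":{"type":"string"}},"required":["steps"]}

```bash
mkdir -p pics; cat > h.py <<'E'
from workcell import *
import numpy as np, cv2
def grab(n):
    c=camera(n); return c
def save(c,f,crop=None,s=1):
    im=c["frame"][:,:,::-1]
    if crop: x0,y0,x1,y1=crop; im=im[y0:y1,x0:x1]
    if s!=1: im=cv2.resize(im,None,fx=s,fy=s,interpolation=cv2.INTER_CUBIC)
    cv2.imwrite("pics/"+f,im)
def ray(c,u,v,z):
    K=c["camera_matrix"];E=c["extrinsics"];R=E[:3,:3];t=E[:3,3]
    o=-R.T@t; d=R.T@np.linalg.solve(K,[u,v,1.]); return o+d*(z-o[2])/d[2]
def cloud(c):
    K=c["camera_matrix"];E=c["extrinsics"];d=c["range_z"]
    v,u=np.mgrid[:384,:512]; p=np.stack([(u-K[0,2])/K[0,0]*d,(v-K[1,2])/K[1,1]*d,d],-1)
    return (p-E[:3,3])@E[:3,:3]
E
python3 - <<'E'
from h import *
for n in("top","side"):
    c=grab(n); save(c,n+"0.png",s=1.5); np.savez(n+"0.npz",**c); print(c["camera_matrix"],c["extrinsics"])
print(get_obs())
E
```

```text
[[357.35992501   0.         248.71242535]
 [  0.         357.35992501 190.65709783]
 [  0.           0.           1.        ]] [[-0.00555876 -0.99986619 -0.01538519  0.04015216]
 [-0.99625734  0.00686452 -0.08616376  0.51438595]
 [ 0.08625784  0.01484865 -0.99616219  1.00465353]
 [ 0.          0.          0.          1.        ]]
[[375.98101223   0.         247.56474558]
 [  0.         375.98101223 187.45269688]
 [  0.           0.           1.        ]] [[-0.80180708 -0.59727306  0.01924303  0.44360437]
 [-0.46421343  0.60225742 -0.64945508  0.26461211]
 [ 0.37631277 -0.52967056 -0.76015643  1.0605435 ]
 [ 0.          0.          0.          1.        ]]
{'clock': 0.1, 'joint_pos': array([-1.25299007e+00,  2.41348420e-01,  3.85648335e-03,  1.33518290e+00,
       -1.01604996e-05,  1.57083114e+00]), 'joint_vel': array([-5.10444272e-04, -8.64082724e-04,  2.95772998e-03, -3.33331011e-05,
        1.99810277e-03, -7.91400897e-04]), 'tau': array([-6.11385294e-04, -3.73137724e+01,  2.53010792e+01,  1.08156298e-02,
       -5.89969818e-05,  1.37089086e-05]), 'eef_pos': array([ 0.15606375, -0.47443049,  0.23049564]), 'tool_rot': array([ 9.87403759e-01,  1.58217995e-01, -1.53655631e-04, -9.26615264e-04]), 'ft_force': array([ 0.04402703, -0.14674735,  0.18714901]), 'ft_torque': array([0.00845289, 0.01428543, 0.00029644]), 'grasp_force': 0.0, 'grip_width': 0.08562617988685593}
```

View pics/top0.png

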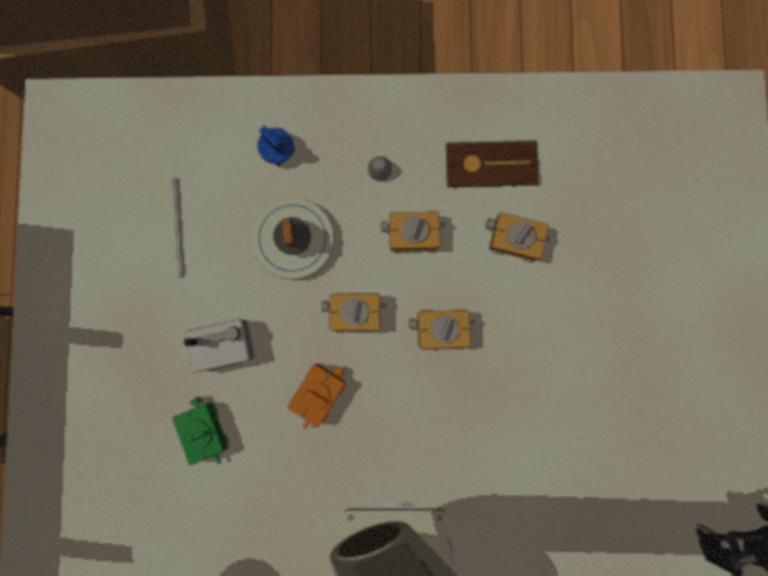

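View pics/side0.png

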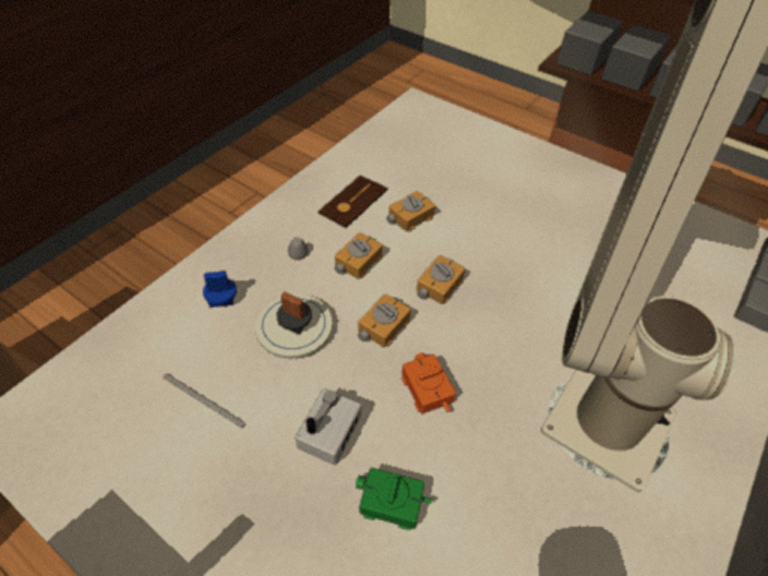

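The candidates, in 1.5x top-view pixels:
- **Locks:** brass boxes at (414,230), (519,236), (355,312) and (444,329). The orange one at (318,395) and the green one at (200,432) are decoys.
- **Key:** steel and wood, on the turntable at (291,237). The blue one at (276,146) is a decoy.
- **Tally:** at (219,345).

I'll measure these now.

```bash
cat >> h.py <<'E'
def hsv(c): return cv2.cvtColor(c["frame"],cv2.COLOR_RGB2HSV)
def comps(m,amin):
    n,l,s,ce=cv2.connectedComponentsWithStats(m.astype(np.uint8)); return [(l==i) for i in range(1,n) if s[i,4]>=amin]
def onplane(c,m,z):
    v,u=np.nonzero(m); return np.array([ray(c,a,b,z)[:2] for a,b in zip(u,v)])
E
python3 - <<'E'
from h import *
for n in("top","side"):
    c=dict(np.load(n+"0.npz")); h=hsv(c); P=cloud(c)
    H,S,V=h[...,0],h[...,1],h[...,2]
    print(n,"depth z on table",P[300,350] if n=="top" else P[250,120])
    m=(H>14)&(H<26)&(S>140)&(V>90)
    for k in comps(m,250):
        f=cv2.findContours(k.astype(np.uint8),0,2)[0]; hull=cv2.convexHull(np.vstack(f))
        u,v=hull[:,0].mean(0)
        q=np.zeros(k.shape,np.uint8); cv2.fillConvexPoly(q,hull,1)
        pz=P[...,2]; 
        t=(q>0)&(pz>.034)&(pz<.07) # top of box and head
        b=(q>0)&(pz>.0525)
        pt=P[t][:,:2].astype(np.float32); r=cv2.minAreaRect(pt)
        pb=P[b][:,:2]; 
        print(n,(int(u),int(v)),k.sum(),"rect",np.round(r[0],4),np.round(r[1],3),round(r[2],1),end=" ")
        print("hull@.04",[np.round(x,4) for x in cv2.minAreaRect(np.array([ray(c,*p[0],.04)[:2] for p in hull],np.float32))],end=" ")
        if len(pb)>5:
            w,e=np.linalg.eigh(np.cov(pb.T)); print("bar",len(pb),np.round(pb.mean(0),4),np.round(np.sqrt(w)*np.sqrt(12),3),"ang",round(np.degrees(np.arctan2(e[1,1],e[0,1]))%180,1))
        else: print("zmax",pz[t].max())
    # key handle
    m=(P[...,2]>.075)&(P[...,2]<.12)&(P[...,0]>.2)&(P[...,1]<.35)&(P[...,1]>-.3)
    for k in comps(m,20):
        p=P[k]; w,e=np.linalg.eigh(np.cov(p[:,:2].T)); r=cv2.minAreaRect(p[:,:2].astype(np.float32))
        v,u=np.nonzero(k); print("tall",(u.mean(),v.mean()),k.sum(),p.mean(0).round(4),p[:,2].max(),np.round(r[0],4),np.round(r[1],3),r[2],np.degrees(np.arctan2(e[1,1],e[0,1]))%180)
    save(c,n+"_locks.png",(110,60,390,320) if n=="top" else (160,110,330,340),2.5 if n=="side" else 2.3)
E
```

```text
top depth z on table [ 0.20274002 -0.24854596  0.00421283]
top (302, 30) 630 rect [0. 0.] [0. 0.] 0.0 hull@.04 [array([ 1.0055, -0.1145]), array([0.1465, 0.0796]), np.float64(0.7484)] bar 8 [0.426  0.0217] [0. 0.] ang 0.0
top (404, 26) 4543 rect [0. 0.] [0. 0.] 0.0 hull@.04 [array([ 1.0003, -0.4452]), array([0.5749, 0.1443]), np.float64(89.1085)] bar 39 [0.426  0.0217] [0. 0.] ang 2.7
top (6, 82) 250 rect [0. 0.] [0. 0.] 0.0 hull@.04 [array([0.8452, 0.7458]), array([0.1339, 0.0385]), np.float64(3.151)] Traceback (most recent call last):
  File "<stdin>", line 20, in <module>
    return umr_maximum(a, axis, None, out, keepdims, initial, where)
ValueError: zero-size array to reduction operation maximum which has no identity
```

```bash
cat > m.py <<'E'
from h import *
import sys
def locks(c,n):
    h=hsv(c); P=cloud(c); H,S,V=h[...,0],h[...,1],h[...,2]
    m=(H>12)&(H<28)&(S>130)&(V>80)&(P[...,0]<.62)&(P[...,0]>.25)&(abs(P[...,1])<.4)&(P[...,2]>.02)
    out=[]
    for k in comps(m,100):
        f=cv2.findContours(k.astype(np.uint8),0,2)[0]; hull=cv2.convexHull(np.vstack(f))
        q=np.zeros(k.shape,np.uint8); cv2.fillConvexPoly(q,hull,1); q=q>0
        g=q&(S<90); pz=P[...,2]; t=q&(pz>.032)
        w=np.hypot(*(P[...,:2]-P[g][:,:2].mean(0)).transpose(2,0,1))<.028
        b=w&(pz>.0535); pb=P[b][:,:2]
        r=cv2.minAreaRect(P[t][:,:2].astype(np.float32))
        hr=cv2.minAreaRect(np.array([ray(c,*p[0],.04)[:2] for p in hull],np.float32))
        disc=onplane(c,g,.047)
        print(n,hull[:,0].mean(0).astype(int),k.sum(),"top",np.round(r[0],4),np.round(r[1],3),round(r[2],1),"hull",np.round(hr[0],4),np.round(hr[1],3),round(hr[2],1),"disc",disc.mean(0).round(4),disc.min(0).round(3),disc.max(0).round(3))
        if len(pb)>5:
            w,e=np.linalg.eigh(np.cov(pb.T)); print("    bar",len(pb),np.round(pb.mean(0),4),np.round(np.sqrt(w*12),3),"ang",round(np.degrees(np.arctan2(e[1,1],e[0,1]))%180,1))
        gp=np.round(np.percentile(pz[g],[5,50,95]),3); print("    z",gp)
if __name__=="__main__":
  for n in("top","side"):
    c=dict(np.load(n+"0.npz")); P=cloud(c); locks(c,n)
    m=(P[...,2]>.075)&(P[...,2]<.12)&(P[...,0]>.2)&(P[...,0]<.7)&(P[...,1]<.4)&(P[...,1]>-.2)
    for k in comps(m,10):
        p=P[k]; w,e=np.linalg.eigh(np.cov(p[:,:2].T)); r=cv2.minAreaRect(p[:,:2].astype(np.float32))
        v,u=np.nonzero(k); print("tall",(u.mean().round(),v.mean().round()),k.sum(),p.mean(0).round(4),p[:,2].max().round(3),np.round(r[0],4),np.round(r[1],3),r[2],np.degrees(np.arctan2(e[1,1],e[0,1]))%180)
    save(c,n+"_locks.png",(110,60,390,320) if n=="top" else (160,110,330,340),2.5 if n=="side" else 2.3)
E
python3 m.py
```

```text
top [273 159] 270 top [ 0.5228 -0.0341] [0.093 0.203] 84.7 hull [ 0.603  -0.0415] [0.091 0.035] 89.5 disc [ 0.6097 -0.0424] [ 0.596 -0.067] [ 0.619 -0.019]
    bar 29 [ 0.6176 -0.0403] [0.007 0.033] ang 162.0
    z [0.042 0.045 0.059]
top [346 162] 346 top [ 0.6027 -0.2395] [0.096 0.059] 75.9 hull [ 0.6033 -0.2386] [0.097 0.061] 75.4 disc [ 0.6032 -0.2422] [ 0.583 -0.266] [ 0.62  -0.218]
    bar 35 [ 0.6084 -0.2408] [0.007 0.038] ang 144.8
    z [0.043 0.046 0.059]
top [231 206] 478 top [0.4624 0.0699] [0.097 0.072] 89.7 hull [0.4645 0.0729] [0.09  0.068] 89.6 disc [0.4654 0.0725] [0.442 0.047] [0.489 0.098]
    bar 36 [0.4655 0.0733] [0.007 0.04 ] ang 171.5
    z [0.042 0.046 0.059]
top [299 218] 510 top [ 0.4328 -0.0611] [0.165 0.067] 89.7 hull [ 0.4326 -0.0951] [0.095 0.067] 89.7 disc [ 0.432  -0.0954] [ 0.408 -0.12 ] [ 0.455 -0.072]
    bar 37 [ 0.432  -0.0943] [0.007 0.041] ang 160.3
    z [0.042 0.046 0.059]
top [211 260] 812 top [0.359  0.1119] [0.072 0.213] 55.2 hull [0.3143 0.143 ] [0.068 0.124] 58.4 disc [0.2962 0.1541] [0.256 0.114] [0.365 0.186]
    bar 32 [0.3118 0.1462]
[... 849 characters left out ...]
91 0.887] 21.7 hull [ 0.4293 -0.0843] [0.07  0.109] 3.2 disc [ 0.4313 -0.0896] [ 0.407 -0.116] [ 0.455 -0.025]
    bar 27 [ 0.4314 -0.0922] [0.009 0.041] ang 158.5
    z [0.042 0.046 0.058]
side [257 209] 406 top [0.3066 0.3612] [0.101 0.756] 28.9 hull [0.4624 0.0827] [0.071 0.107] 2.4 disc [0.4634 0.0781] [0.44  0.051] [0.487 0.139]
    bar 31 [0.4637 0.0761] [0.009 0.042] ang 168.5
    z [0.043 0.046 0.059]
tall (np.float64(194.0), np.float64(201.0)) 135 [0.6056 0.1964 0.0943] 0.105 [0.6081 0.194 ] [0.046 0.017] 8.712343215942383 10.557324676182645
tall (np.float64(207.0), np.float64(282.0)) 47 [0.4088 0.3703 0.0906] 0.097 [0.4101 0.3687] [0.013 0.015] 30.759397506713867 110.72117010325127
```

View pics/top_locks.png

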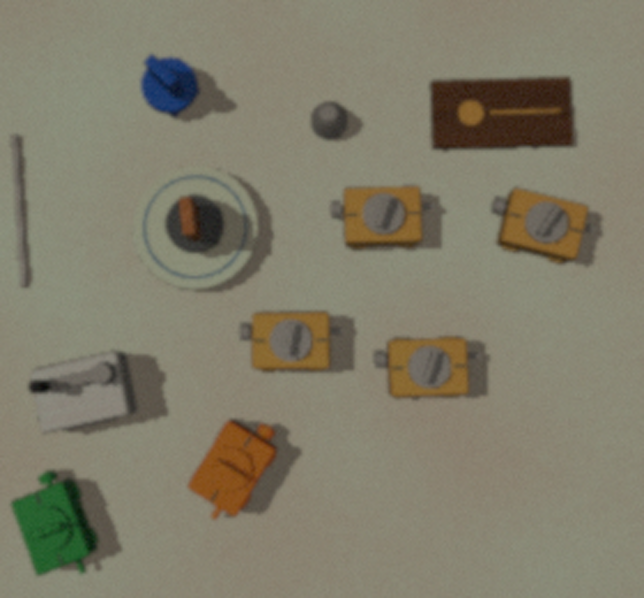

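The crop confirms the choices: four brass locks, and the wood-handled key on the turntable at crop (190,217). I'll refine the measurements over the full area.

```bash
cat > m2.py <<'E'
from h import *
def bars(c):
    "raised bars of the four locks, by depth: z .053-.064 inside disc"
    P=cloud(c); S=hsv(c)[...,1]; out=[]
    for g in [(.615,-.04),(.605,-.24),(.464,.075),(.432,-.093)]:
        d=np.hypot(P[...,0]-g[0],P[...,1]-g[1]); b=(d<.033)&(P[...,2]>.0535)&(P[...,2]<.066); p=P[b][:,:2]
        w,e=np.linalg.eigh(np.cov(p.T)); 
        k=(d<.075)&(P[...,2]>.034)&(P[...,2]<.066)
        k=max(comps(k,50),key=lambda x:x.sum())
        r=cv2.minAreaRect(P[k][:,:2].astype(np.float32))
        out.append((p.mean(0).round(4),np.degrees(np.arctan2(e[1,1],e[0,1])).round(1)%180,np.round(r[0],4),np.round(r[1],3),round(r[2],1)))
    return out
def key(c,zlo=.085,zhi=.12,g=(.609,.192),rad=.05):
    P=cloud(c); d=np.hypot(P[...,0]-g[0],P[...,1]-g[1])
    p=P[(d<rad)&(P[...,2]>zlo)&(P[...,2]<zhi)]; w,e=np.linalg.eigh(np.cov(p[:,:2].T)); r=cv2.minAreaRect(p[:,:2].astype(np.float32))
    return len(p),p.mean(0).round(4),np.round(r[0],4),np.round(r[1],3),round(r[2],1),np.degrees(np.arctan2(e[1,1],e[0,1])).round(1)%180
E
python3 - <<'E'
from m2 import *
for n in("top","side"):
    c=dict(np.load(n+"0.npz")); P=cloud(c)
    for b in bars(c): print(n,*b)
    print("handle top",key(c,.098)); 
    d=np.hypot(P[...,0]-.609,P[...,1]-.192)
    p=P[(d<.05)&(P[...,2]>.045)&(P[...,2]<.06)]; print("drum",cv2.minEnclosingCircle(p[:,:2].astype(np.float32)),len(p))
    k=(np.hypot(P[...,0]-.605,P[...,1]-.19)<.11)&(P[...,2]>.016)&(P[...,2]<.03); p=P[max(comps(k,50),key=lambda x:x.sum())][:,:2].astype(np.float32)
    print("turntable",cv2.minEnclosingCircle(p),cv2.fitEllipse(cv2.convexHull(p)))
    k=(np.hypot(P[...,0]-.41,P[...,1]-.32)<.1)&(P[...,2]>.04)&(P[...,2]<.07); k=max(comps(k,50),key=lambda x:x.sum()); print("tally",cv2.minAreaRect(P[k][:,:2].astype(np.float32)))
    p=P[(np.hypot(P[...,0]-.41,P[...,1]-.365)<.02)&(P[...,2]>.088)]; print("post",p.mean(0),len(p))
    print("table z",np.median(P[(abs(P[...,0]-.5)<.03)&(abs(P[...,1]+.35)<.03)][:,2]))
E
```

```text
top [ 0.6213 -0.0416] 161.1 [ 0.6219 -0.0413] [0.07  0.096] 1.8
top [ 0.6084 -0.2408] 144.8 [ 0.6084 -0.2413] [0.096 0.07 ] 74.9
top [0.4655 0.0733] 171.5 [0.4675 0.0745] [0.094 0.068] 89.7
top [ 0.432  -0.0943] 160.3 [ 0.4327 -0.0955] [0.096 0.067] 89.6
handle top (97, array([0.6099, 0.1906, 0.1017]), array([0.6104, 0.1912]), array([0.045, 0.016]), 5.8, np.float64(5.800000000000011))
drum ((0.6096364855766296, 0.1904820203781128), 0.03611240163445473) 361
turntable ((0.6107260584831238, 0.19429761171340942), 0.07988773286342621) ((0.6104766130447388, 0.19447344541549683), (0.15739436447620392, 0.1590254008769989), 152.49282836914062)
tally ((0.40376484394073486, 0.32924607396125793), (0.08163755387067795, 0.11038597673177719), 12.38776683807373)
post [0.41211391 0.36580885 0.09436503] 32
table z 0.0009425218776419407
side [ 0.6193 -0.0372] 162.8 [ 0.62   -0.0383] [0.071 0.099] 1.6
side [ 0.6063 -0.2368] 145.9 [ 0.6082 -0.2381] [0.097 0.075] 74.3
side [0.4637 0.0761] 168.5 [0.4647 0.0765] [0.097 0.07 ] 89.5
side [ 0.4314 -0.0922] 158.5 [ 0.4316 -0.0911] [0.07  0.097] 1.2
handle top (67, array([0.6073, 0.1944, 0.1019]), array([0.6075, 0.1942]), array([0.044, 0.017]), 12.6, np.float64(7.400000000000006))
drum ((0.608305037021637, 0.19277474284172058), 0.036590397357940674) 246
turntable ((0.608498752117157, 0.19559697806835175), 0.08109715580940247) ((0.6088213920593262, 0.1970442533493042), (0.15777304768562317, 0.15930555760860443), 21.342321395874023)
tally ((0.40240180492401123, 0.3318982720375061), (0.08203873038291931, 0.11082600057125092), 11.539104461669922)
post [0.40942803 0.36941042 0.09361416] 36
table z 0.00031974590824797745
```

Call:
send_rows --steps "1 .0181 .0267 -.0036 0 0 .118;1 .0181 .0267 -.0036 0 0 .118;1 .0181 .0267 -.0036 0 0 .118;1 .0181 .0267 -.0036 0 0 .118;1 .0181 .0267 -.0036 0 0 .118"

```text
clock: 0.52
eef_pos: [0.247, -0.3399, 0.2127]
tool_rot: [0.898, 0.441, -0.0, -0.0]
ft_force: [0.5, 0.1, -0.2]
grip_width: 0.0854
grasp_force: 0.0
```

Call:
send_rows --steps "1 .0181 .0267 -.0036 0 0 .118;1 .0181 .0267 -.0036 0 0 .118;1 .0181 .0267 -.0036 0 0 .118;1 .0181 .0267 -.0036 0 0 .118;1 .0181 .0267 -.0036 0 0 .118"

```text
clock: 0.93
eef_pos: [0.3375, -0.2064, 0.1949]
tool_rot: [0.731, 0.683, -0.0, -0.0]
ft_force: [1.7, -0.7, -0.1]
grip_width: 0.085
grasp_force: 0.0
```

Call:
send_rows --steps "1 .0181 .0267 -.0036 0 0 .118;1 .0181 .0267 -.0036 0 0 .118;1 .0181 .0267 -.0036 0 0 .118;1 .0181 .0267 -.0036 0 0 .118;1 .0181 .0267 -.0036 0 0 .118"

```text
clock: 1.35
eef_pos: [0.428, -0.0729, 0.1769]
tool_rot: [0.5, 0.866, -0.0, -0.0]
ft_force: [0.3, -0.3, -0.5]
grip_width: 0.0854
grasp_force: 0.0
```

Call:
send_rows --steps "1 .0181 .0267 -.0036 0 0 .118;1 .0181 .0267 -.0036 0 0 .118;1 .0181 .0267 -.0036 0 0 .118;1 .0181 .0267 -.0036 0 0 .118;1 .0181 .0267 -.0036 0 0 .118"

```text
clock: 1.77
eef_pos: [0.5185, 0.0605, 0.1586]
tool_rot: [0.227, 0.974, -0.0, -0.0]
ft_force: [0.3, -0.5, 0.9]
grip_width: 0.0858
grasp_force: 0.0
```

Call:
send_rows --steps "1 .0181 .0267 -.0036 0 0 .118;1 .0181 .0267 -.0036 0 0 .118;1 .0181 .0267 -.0036 0 0 .118;1 .0181 .0267 -.0036 0 0 .118;1 .0181 .0267 -.0036 0 0 .118"

```text
clock: 2.18
eef_pos: [0.609, 0.1939, 0.1403]
tool_rot: [-0.066, 0.998, -0.0, -0.001]
ft_force: [-0.5, -0.6, -0.3]
grip_width: 0.0855
grasp_force: 0.0
```

```bash
cat >> h.py <<'E'
def pose(o):
    x,y,z,w=o["tool_rot"]; yx=2*(x*y-z*w); yy=1-2*(x*x+z*z)
    zx,zy=2*(x*z+y*w),2*(y*z-x*w)
    return "t%.2f p%s th%.2f tilt%s F%s T%s w%.4f g%.0f q6 %.2f"%(o["clock"],o["eef_pos"].round(4),np.degrees(np.arctan2(yy,yx)),np.round([zx,zy],4),o["ft_force"].round(1),o["ft_torque"].round(2),o["grip_width"],o["grasp_force"],o["joint_pos"][5])
E
python3 - <<'E'
from m2 import *
print(pose(get_obs()))
for n in("top","side"):
    c=grab(n); print(key(c,.085,.104,(.609,.192),.035))
E
```

```text
t2.18 p[0.609  0.1939 0.1403] th97.57 tilt[-0.0013 -0.0005] F[-0.5 -0.6 -0.3] T[-0.01 -0.02  0.04] w0.0855 g0 q6 0.18
(82, array([0.6025, 0.1889, 0.0994]), array([0.6036, 0.1903]), array([0.033, 0.016]), 7.4, np.float64(7.400000000000006))
(102, array([0.606 , 0.1957, 0.0976]), array([0.6087, 0.1943]), array([0.047, 0.018]), 10.6, np.float64(9.599999999999994))
```

Call:
send_rows --steps "1 0 -.001 -.018 0 0 0;1 0 0 -.018 0 0 0;1 0 0 -.018 0 0 0;1 0 0 -.015 0 0 0;1 0 0 -.009 0 0 0"

```text
clock: 2.7
eef_pos: [0.6069, 0.1905, 0.0607]
tool_rot: [-0.062, 0.998, -0.001, -0.002]
ft_force: [-0.9, -0.6, -0.1]
grip_width: 0.0856
grasp_force: 0.0
```

Call:
send_rows --steps "-1 0 0 0 0 0 0;-1 0 0 0 0 0 0;-1 0 0 0 0 0 0;-1 0 0 0 0 0 0;-1 0 0 0 0 0 0"

```text
clock: 3.12
eef_pos: [0.6096, 0.1917, 0.0647]
tool_rot: [-0.063, 0.998, 0.0, 0.001]
ft_force: [-0.3, 0.4, 0.9]
grip_width: 0.0254
grasp_force: 0.0
```

Call:
send_rows --steps "-1 0 0 0 0 0 0;-1 0 0 0 0 0 0;-1 0 0 0 0 0 0;-1 0 0 0 0 0 0;-1 0 0 0 0 0 0"

```text
clock: 3.53
eef_pos: [0.6094, 0.1917, 0.0644]
tool_rot: [-0.063, 0.998, 0.0, 0.001]
ft_force: [-1.0, -1.3, 6.0]
grip_width: 0.0156
grasp_force: 61.6
```

```bash
python3 -c "
from h import *
print(pose(get_obs()))"
```

```text
t3.53 p[0.6094 0.1917 0.0644] th97.23 tilt[0.0019 0.0006] F[-1.  -1.3  6. ] T[-0.01  0.08 -0.05] w0.0156 g62 q6 0.18
```

Call:
send_rows --steps "-1 0 0 .01 0 0 0;-1 0 0 .018 0 0 0;-1 0 0 .02 0 0 0;-1 0 0 .02 0 0 0;-1 0 0 .018 0 0 0"

```text
clock: 3.95
eef_pos: [0.6078, 0.1913, 0.1493]
tool_rot: [-0.063, 0.998, -0.0, -0.001]
ft_force: [1.0, 0.4, -3.5]
grip_width: 0.0149
grasp_force: 60.1
```

Call:
send_rows --steps "-1 -.0144 -.0118 0 0 0 -.06;-1 -.0144 -.0118 0 0 0 -.06;-1 -.0144 -.0118 0 0 0 -.06;-1 -.0144 -.0118 0 0 0 -.06;-1 -.0144 -.0118 0 0 0 -.06"

```text
clock: 4.37
eef_pos: [0.5348, 0.1319, 0.1483]
tool_rot: [0.088, 0.996, -0.0, -0.001]
ft_force: [-0.2, -0.5, -3.9]
grip_width: 0.0154
grasp_force: 60.2
```

Call:
send_rows --steps "-1 -.0144 -.0118 0 0 0 0;-1 -.0144 -.0118 0 0 0 0;-1 -.0144 -.0118 0 0 0 0;-1 -.0144 -.0118 0 0 0 0;-1 -.0144 -.0118 0 0 0 0"

```text
clock: 4.78
eef_pos: [0.4629, 0.0729, 0.1486]
tool_rot: [0.087, 0.996, -0.0, -0.001]
ft_force: [-0.1, -1.2, -3.5]
grip_width: 0.0151
grasp_force: 60.2
```

Call:
send_rows --steps "-1 0 0 -.01 0 0 0;-1 0 0 -.01 0 0 0;-1 0 0 -.01 0 0 0;-1 0 0 -.005 0 0 0;-1 0 0 0 0 0 0"

```text
clock: 5.2
eef_pos: [0.4629, 0.0733, 0.1127]
tool_rot: [0.087, 0.996, -0.001, -0.002]
ft_force: [-0.1, -0.5, -4.0]
grip_width: 0.0152
grasp_force: 60.3
```

```bash
cat > look.py <<'E'
from m2 import *
import sys
o=get_obs(); print(pose(o)); t=sys.argv[1]; e=o["eef_pos"]
for n in("top","side"):
    c=grab(n); np.savez(t+n+".npz",**c); P=cloud(c); z0=e[2]-.042
    d=np.hypot(P[...,0]-e[0],P[...,1]-e[1])
    p=P[(d<.05)&(P[...,2]>z0+.014)&(P[...,2]<z0+.035)]
    print(n,len(p))
    if len(p)>8:
        q=np.linalg.lstsq(np.c_[2*p[:,:2],np.ones(len(p))],(p[:,:2]**2).sum(1),rcond=None)[0]; print(" encl",cv2.minEnclosingCircle(p[:,:2].astype(np.float32)))
    K=c["camera_matrix"];E=c["extrinsics"];x=K@(E[:3,:3]@[e[0],e[1],.07]+E[:3,3]);u,v=(x[:2]/x[2]).astype(int)
    save(c,t+n+".png",(max(u-45,0),max(v-40,0),u+45,v+40),6)
E
python3 look.py C
```

```text
t5.20 p[0.4629 0.0733 0.1127] th80.05 tilt[-0.0044 -0.0006] F[-0.1 -0.5 -4. ] T[ 0.03  0.07 -0.  ] w0.0152 g60 q6 0.33
top 0
side 252
 encl ((0.4629102647304535, 0.07741247117519379), 0.03612945228815079)
```

View pics/Cside.png

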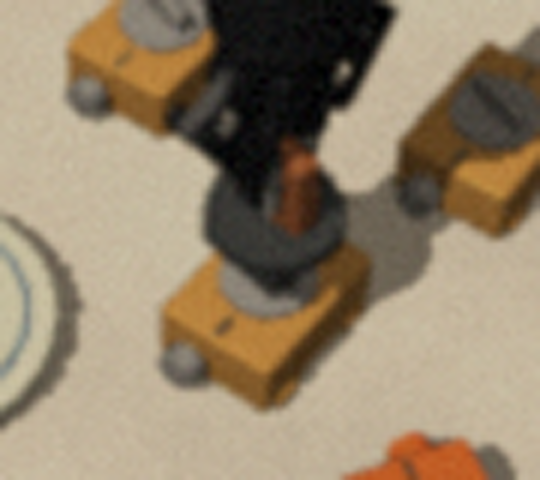

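The side crop shows the key over lock C, with the drum at (275,215) and the disc below at (270,290), nearly centred. Lowering it now.

Call:
send_rows --steps "-1 .0015 0 -.006 0 0 0;-1 0 0 -.005 0 0 0;-1 0 0 -.004 0 0 0;-1 0 0 -.004 0 0 0;-1 0 0 0 0 0 0"

```text
clock: 5.72
eef_pos: [0.4654, 0.0734, 0.0942]
tool_rot: [0.087, 0.996, -0.0, -0.001]
ft_force: [-0.4, 0.1, -3.3]
grip_width: 0.0156
grasp_force: 60.3
```

Call:
send_rows --steps "-1 0 0 -.003 0 0 0;-1 0 0 -.002 0 0 0;-1 0 0 0 0 0 0;-1 0 0 0 0 0 0;-1 0 0 0 0 0 0"

```text
clock: 6.13
eef_pos: [0.4664, 0.0736, 0.0905]
tool_rot: [0.087, 0.996, 0.0, 0.0]
ft_force: [-0.1, 0.8, -2.6]
grip_width: 0.0156
grasp_force: 60.3
```

```bash
python3 -c "
from h import *
print(pose(get_obs()))"
```

```text
t6.13 p[0.4664 0.0736 0.0905] th80.04 tilt[0.0003 0.    ] F[-0.1  0.8 -2.6] T[ 0.02 -0.02  0.01] w0.0156 g60 q6 0.33
```

Call:
send_rows --steps "-1 0 0 0 0 0 -.08;-1 0 0 0 0 0 -.08;-1 0 0 0 0 0 -.08;-1 0 0 0 0 0 -.08;-1 0 0 0 0 0 -.08"

```text
clock: 6.55
eef_pos: [0.4664, 0.073, 0.0905]
tool_rot: [0.285, 0.959, -0.001, 0.0]
ft_force: [-0.5, -1.7, -3.2]
grip_width: 0.0154
grasp_force: 60.3
```

```bash
python3 -c "
from h import *
print(pose(get_obs()))"
```

```text
t6.55 p[0.4664 0.073  0.0905] th56.91 tilt[ 0.0005 -0.0013] F[-0.5 -1.7 -3.2] T[-0.45  0.    0.13] w0.0154 g60 q6 0.73
```

Call:
send_rows --steps "-1 0 0 0 0 0 -.08;-1 0 0 0 0 0 -.08;-1 0 0 0 0 0 -.08;-1 0 0 0 0 0 -.08;-1 0 0 0 0 0 -.08"

```text
clock: 6.97
eef_pos: [0.4663, 0.0728, 0.0905]
tool_rot: [0.47, 0.883, -0.001, 0.001]
ft_force: [0.0, -2.3, -2.4]
grip_width: 0.0156
grasp_force: 60.4
```

```bash
python3 -c "
from h import *
print(pose(get_obs()))"
```

```text
t6.97 p[0.4663 0.0728 0.0905] th33.98 tilt[ 0.0003 -0.0017] F[ 0.  -2.3 -2.4] T[-0.56  0.09  0.22] w0.0156 g60 q6 1.13
```

Call:
send_rows --steps "-1 0 0 0 0 0 -.08;-1 0 0 0 0 0 -.08;-1 0 0 0 0 0 -.08;-1 0 0 0 0 0 -.08;-1 0 0 0 0 0 -.08"

```text
clock: 7.38
eef_pos: [0.4661, 0.0727, 0.0905]
tool_rot: [0.636, 0.772, -0.001, 0.001]
ft_force: [-0.9, -2.1, -3.5]
grip_width: 0.0155
grasp_force: 60.4
```

```bash
python3 -c "
from h import *
print(pose(get_obs()))"
```

```text
t7.38 p[0.4661 0.0727 0.0905] th11.06 tilt[-0.0002 -0.002 ] F[-0.9 -2.1 -3.5] T[-0.58  0.2   0.19] w0.0155 g60 q6 1.53
```

Call:
send_rows --steps "-1 0 0 0 0 0 -.06;-1 0 0 0 0 0 -.06;-1 0 0 0 0 0 -.04;-1 0 0 0 0 0 -.04;-1 0 0 0 0 0 -.04"

```text
clock: 7.8
eef_pos: [0.4659, 0.0727, 0.0905]
tool_rot: [0.723, 0.691, -0.001, 0.001]
ft_force: [-1.8, -1.8, -3.6]
grip_width: 0.0151
grasp_force: 60.4
```

```bash
python3 -c "
from h import *
print(pose(get_obs()))"
```

```text
t7.80 p[0.4659 0.0727 0.0905] th-2.59 tilt[-0.0004 -0.002 ] F[-1.8 -1.8 -3.6] T[-0.6   0.2   0.16] w0.0151 g60 q6 1.77
```

Call:
send_rows --steps "-1 0 0 0 0 0 -.025;-1 0 0 0 0 0 -.025;-1 0 0 0 0 0 -.025;-1 0 0 0 0 0 0;-1 0 0 0 0 0 0"

```text
clock: 8.22
eef_pos: [0.4661, 0.0737, 0.0902]
tool_rot: [0.748, 0.664, 0.0, -0.0]
ft_force: [-2.3, -1.9, -2.7]
grip_width: 0.0151
grasp_force: 60.3
```

```bash
python3 -c "
from h import *
print(pose(get_obs()))"
```

```text
t8.22 p[0.4661 0.0737 0.0902] th-6.75 tilt[-0.0004  0.0005] F[-2.3 -1.9 -2.7] T[-0.35  0.31  0.11] w0.0151 g60 q6 1.85
```

Call:
send_rows --steps "-1 0 0 0 0 0 -.02;-1 0 0 0 0 0 -.02;-1 0 0 0 0 0 -.01;-1 0 0 0 0 0 0;-1 0 0 0 0 0 0"

```text
clock: 8.63
eef_pos: [0.4661, 0.0737, 0.0902]
tool_rot: [0.764, 0.645, -0.0, -0.0]
ft_force: [-1.0, -1.2, -4.3]
grip_width: 0.0152
grasp_force: 60.3
```

```bash
python3 -c "
from h import *
print(pose(get_obs()))"
```

```text
t8.63 p[0.4661 0.0737 0.0902] th-9.62 tilt[-0.0003  0.0003] F[-1.  -1.2 -4.3] T[-0.37  0.36  0.07] w0.0152 g60 q6 1.90
```

Call:
send_rows --steps "-1 0 0 0 0 0 -.02;-1 0 0 0 0 0 -.02;-1 0 0 0 0 0 -.01;-1 0 0 0 0 0 0;-1 0 0 0 0 0 0"

```text
clock: 9.05
eef_pos: [0.4661, 0.0736, 0.0902]
tool_rot: [0.78, 0.626, -0.0, -0.0]
ft_force: [-1.1, -1.3, -4.9]
grip_width: 0.0153
grasp_force: 60.2
```

```bash
python3 look.py C2
```

```text
t9.05 p[0.4661 0.0736 0.0902] th-12.47 tilt[-0.0003  0.0002] F[-1.1 -1.3 -4.9] T[-0.2   0.32  0.31] w0.0153 g60 q6 1.95
top 0
side 245
 encl ((0.4648147523403168, 0.07701925188302994), 0.036227382719516754)
```

View pics/C2side.png

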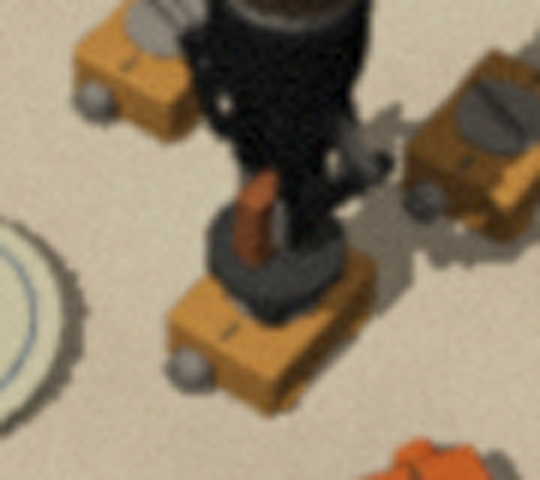

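The crop shows the key still seated on lock C. The torque has risen from about 0.15 to 0.31 near the expected stop angle. I'll nudge a little further to confirm.

Call:
send_rows --steps "-1 0 0 0 0 0 -.015;-1 0 0 0 0 0 -.01;-1 0 0 0 0 0 0;-1 0 0 0 0 0 0;-1 0 0 0 0 0 0"

```text
clock: 9.57
eef_pos: [0.4662, 0.0736, 0.0902]
tool_rot: [0.788, 0.616, 0.0, -0.0]
ft_force: [-0.8, -0.7, -4.5]
grip_width: 0.0153
grasp_force: 60.1
```

```bash
python3 -c "
from h import *
print(pose(get_obs()))"
```

```text
t9.57 p[0.4662 0.0736 0.0902] th-13.92 tilt[-0.0001  0.0002] F[-0.8 -0.7 -4.5] T[-0.07  0.27  0.3 ] w0.0153 g60 q6 1.97
```

Call:
send_rows --steps "-1 0 0 0 0 0 .07;-1 0 0 0 0 0 .07;-1 0 0 0 0 0 .06;-1 0 0 .006 0 0 0;-1 0 0 .008 0 0 0"

```text
clock: 9.98
eef_pos: [0.4663, 0.0736, 0.1047]
tool_rot: [0.723, 0.691, 0.0, -0.0]
ft_force: [-0.6, -0.8, -3.3]
grip_width: 0.0154
grasp_force: 60.2
```

Call:
send_rows --steps "-1 0 0 .015 0 0 0;-1 0 0 .015 0 0 0;-1 0 0 .015 0 0 0;-1 .0155 -.0115 0 0 0 .12;-1 .0155 -.0115 0 0 0 .12"

```text
clock: 10.4
eef_pos: [0.4988, 0.051, 0.1521]
tool_rot: [0.632, 0.775, 0.002, 0.002]
ft_force: [-0.2, 0.0, -3.8]
grip_width: 0.0156
grasp_force: 60.3
```

Call:
send_rows --steps "-1 .0155 -.0115 0 0 0 .12;-1 .0155 -.0115 0 0 0 .12;-1 .0155 -.0115 0 0 0 .12;-1 .0155 -.0115 0 0 0 .12;-1 .0155 -.0115 0 0 0 .12"

```text
clock: 10.82
eef_pos: [0.5761, -0.0075, 0.1505]
tool_rot: [0.375, 0.927, 0.0, 0.001]
ft_force: [0.0, -0.1, -3.4]
grip_width: 0.0153
grasp_force: 60.3
```

Call:
send_rows --steps "-1 .0155 -.0115 0 0 0 .12;-1 .0155 -.0115 0 0 0 .12;-1 .0155 -.0115 0 0 0 .12;-1 0 0 -.01 0 0 .1;-1 0 0 -.012 0 0 0"

```text
clock: 11.23
eef_pos: [0.6239, -0.0425, 0.1291]
tool_rot: [0.156, 0.988, 0.0, 0.003]
ft_force: [0.2, -0.3, -4.2]
grip_width: 0.0155
grasp_force: 60.4
```

Call:
send_rows --steps "-1 0 0 -.012 0 0 0;-1 0 0 -.004 0 0 0;-1 0 0 0 0 0 0;-1 0 0 0 0 0 0;-1 0 0 0 0 0 0"

```text
clock: 11.65
eef_pos: [0.622, -0.0414, 0.1126]
tool_rot: [0.156, 0.988, 0.0, 0.001]
ft_force: [0.3, 1.3, -4.0]
grip_width: 0.0153
grasp_force: 60.2
```

```bash
cat >> look.py <<'E'
    print(*["%s"%(b,) for b in bars(c)],sep="\n")
E
python3 look.py A; python3 - <<'E'
import cv2,numpy as np
from h import *
c=dict(np.load("Atop.npz")); save(c,"Atop2.png",(190,110,320,240),4)
E
```

```text
t11.65 p[ 0.622  -0.0414  0.1126] th72.00 tilt[ 0.0021 -0.0001] F[ 0.3  1.3 -4. ] T[ 0.01  0.01 -0.  ] w0.0153 g60 q6 0.25
top 0
  avg = a.mean(axis, **keepdims_kw)
  ret = um.true_divide(
m2.py:7: RuntimeWarning: Degrees of freedom <= 0 for slice
  w,e=np.linalg.eigh(np.cov(p.T));
  c *= np.true_divide(1, fact)
  c *= np.true_divide(1, fact)
Traceback (most recent call last):
  File "look.py", line 13, in <module>
    print(*["%s"%(b,) for b in bars(c)],sep="\n")
                               ~~~~^^^
  File "m2.py", line 9, in bars
    k=max(comps(k,50),key=lambda x:x.sum())
ValueError: max() iterable argument is empty
```

View pics/Atop2.png

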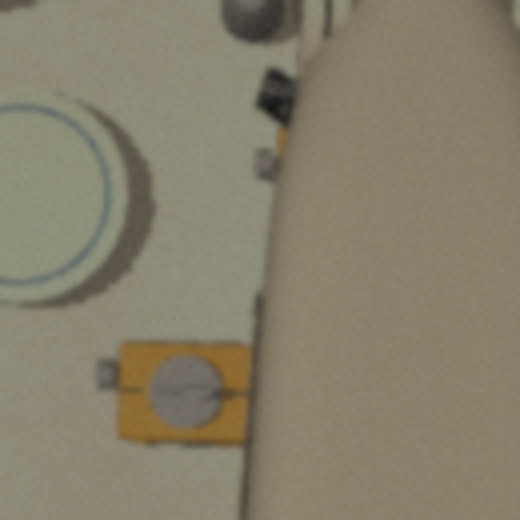

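The top crop shows lock C's bar lying along the engraved lines at (187,390). The arm hides lock A. I'll measure C's angle and check where the key sits over A in the side view.

```bash
sed -i '$d' look.py; sed -i 's/^        w,e=np.linalg.eigh(np.cov(p.T)); $/        if len(p)<8: out.append(None); continue\n        w,e=np.linalg.eigh(np.cov(p.T))/; s/k=max(comps(k,50),key=lambda x:x.sum())$/k=max(comps(k,10),key=lambda x:x.sum())/' m2.py
cat >> look.py <<'E'
    for i,b in enumerate(bars(c)): print(n,"ABCD"[i],b)
E
python3 look.py A
```

```text
t11.70 p[ 0.6221 -0.0414  0.1127] th72.01 tilt[ 0.0024 -0.0001] F[ 0.1 -0.  -3.4] T[ 0.01 -0.01 -0.02] w0.0155 g60 q6 0.25
top 0
top A None
top B (array([ 0.6078, -0.2402]), np.float64(144.5), array([ 0.6084, -0.2416]), array([0.096, 0.07 ]), 75.6)
top C (array([0.4664, 0.0736]), np.float64(88.9), array([0.4664, 0.0754]), array([0.093, 0.069]), 87.3)
top D None
side 211
 encl ((0.6210249066352844, -0.038134653121232986), 0.036392200738191605)
side A None
side B (array([ 0.6071, -0.2372]), np.float64(145.1), array([ 0.6087, -0.2378]), array([0.096, 0.073]), 74.1)
side C (array([0.4653, 0.0761]), np.float64(88.9), array([0.4644, 0.0759]), array([0.097, 0.069]), 87.7)
side D (array([ 0.4309, -0.0914]), np.float64(160.9), array([ 0.4316, -0.0928]), array([0.071, 0.097]), 1.4)
```

Lock C is seated: its bar is at 88.9° and the box at about 87.5°. Now lock A.

Call:
send_rows --steps "-1 -.001 0 -.006 0 0 0;-1 0 0 -.005 0 0 0;-1 0 0 -.004 0 0 0;-1 0 0 -.004 0 0 0;-1 0 0 0 0 0 0"

```text
clock: 12.22
eef_pos: [0.6192, -0.0414, 0.0907]
tool_rot: [0.156, 0.988, -0.0, -0.001]
ft_force: [-0.1, 1.1, -5.1]
grip_width: 0.0155
grasp_force: 60.4
```

Call:
send_rows --steps "-1 0 0 -.003 0 0 0;-1 0 0 -.002 0 0 0;-1 0 0 0 0 0 0;-1 0 0 0 0 0 0;-1 0 0 0 0 0 0"

```text
clock: 12.63
eef_pos: [0.6204, -0.0415, 0.0874]
tool_rot: [0.156, 0.988, 0.0, 0.0]
ft_force: [-0.1, -0.7, -2.9]
grip_width: 0.0153
grasp_force: 60.3
```

```bash
python3 -c "
from h import *
print(pose(get_obs()))"
```

```text
t12.63 p[ 0.6204 -0.0415  0.0874] th72.02 tilt[ 0.0004 -0.0001] F[-0.1 -0.7 -2.9] T[ 0.04 -0.06 -0.03] w0.0153 g60 q6 0.25
```

Call:
send_rows --steps "-1 0 0 .002 0 0 -.08;-1 0 0 0 0 0 -.08;-1 0 0 0 0 0 -.08;-1 0 0 0 0 0 -.08;-1 0 0 0 0 0 -.08"

```text
clock: 13.05
eef_pos: [0.6206, -0.0409, 0.0895]
tool_rot: [0.351, 0.936, 0.001, 0.0]
ft_force: [-0.4, 0.5, -3.5]
grip_width: 0.0154
grasp_force: 60.4
```

```bash
python3 -c "
from h import *
print(pose(get_obs()))"
```

```text
t13.05 p[ 0.6206 -0.0409  0.0895] th48.92 tilt[0.0007 0.0011] F[-0.4  0.5 -3.5] T[ 0.34 -0.18  0.18] w0.0154 g60 q6 0.65
```

Call:
send_rows --steps "-1 0 0 0 0 0 -.08;-1 0 0 0 0 0 -.08;-1 0 0 0 0 0 -.08;-1 0 0 0 0 0 -.08;-1 0 0 0 0 0 -.08"

```text
clock: 13.47
eef_pos: [0.621, -0.0407, 0.0895]
tool_rot: [0.53, 0.848, 0.001, 0.0]
ft_force: [1.2, 0.8, -4.0]
grip_width: 0.0153
grasp_force: 60.3
```

Call:
send_rows --steps "-1 0 0 0 0 0 -.08;-1 0 0 0 0 0 -.08;-1 0 0 0 0 0 -.08;-1 0 0 0 0 0 -.04;-1 0 0 0 0 0 0"

```text
clock: 13.88
eef_pos: [0.6212, -0.0407, 0.0895]
tool_rot: [0.642, 0.767, 0.001, 0.0]
ft_force: [2.9, 2.1, -4.6]
grip_width: 0.0151
grasp_force: 60.3
```

```bash
python3 -c "
from h import *
print(pose(get_obs()))"
```

```text
t13.88 p[ 0.6212 -0.0407  0.0895] th10.15 tilt[0.002  0.0013] F[ 2.9  2.1 -4.6] T[ 0.47 -0.57  0.04] w0.0151 g60 q6 1.33
```

Call:
send_rows --steps "-1 0 0 0 0 0 -.04;-1 0 0 0 0 0 -.03;-1 0 0 0 0 0 -.03;-1 0 0 0 0 0 0;-1 0 0 0 0 0 0"

```text
clock: 14.3
eef_pos: [0.6212, -0.041, 0.0896]
tool_rot: [0.679, 0.734, 0.001, 0.0]
ft_force: [2.8, 2.0, -4.3]
grip_width: 0.0151
grasp_force: 60.2
```

```bash
python3 -c "
from h import *
print(pose(get_obs()))"
```

```text
t14.30 p[ 0.6212 -0.041   0.0896] th4.52 tilt[0.0021 0.0008] F[ 2.8  2.  -4.3] T[ 0.63 -0.87  0.13] w0.0151 g60 q6 1.43
```

Call:
send_rows --steps "-1 0 0 0 0 0 -.02;-1 0 0 0 0 0 -.02;-1 0 0 0 0 0 -.01;-1 0 0 0 0 0 0;-1 0 0 0 0 0 0"

```text
clock: 14.72
eef_pos: [0.6212, -0.0411, 0.0897]
tool_rot: [0.698, 0.717, 0.001, 0.001]
ft_force: [4.4, 3.0, -4.7]
grip_width: 0.0154
grasp_force: 60.2
```

```bash
python3 -c "
from h import *
print(pose(get_obs()))"
```

```text
t14.72 p[ 0.6212 -0.0411  0.0897] th1.54 tilt[0.0022 0.0006] F[ 4.4  3.  -4.7] T[ 0.72 -1.08  0.1 ] w0.0154 g60 q6 1.48
```

Call:
send_rows --steps "-1 .0012 .001 0 0 0 -.03;-1 0 0 0 0 0 -.03;-1 0 0 0 0 0 -.02;-1 0 0 0 0 0 0;-1 0 0 0 0 0 0"

```text
clock: 15.13
eef_pos: [0.6216, -0.0409, 0.0896]
tool_rot: [0.726, 0.688, -0.0, 0.0]
ft_force: [2.6, -0.1, -2.7]
grip_width: 0.0149
grasp_force: 60.5
```

```bash
python3 -c "
from h import *
print(pose(get_obs()))"
```

```text
t15.13 p[ 0.6216 -0.0409  0.0896] th-3.04 tilt[ 0.0004 -0.0007] F[ 2.6 -0.1 -2.7] T[ 0.09 -0.56  0.1 ] w0.0149 g60 q6 1.56
```

Call:
send_rows --steps "-1 0 0 0 0 0 -.02;-1 0 0 0 0 0 -.02;-1 0 0 0 0 0 -.01;-1 0 0 0 0 0 0;-1 0 0 0 0 0 0"

```text
clock: 15.55
eef_pos: [0.6216, -0.0408, 0.0895]
tool_rot: [0.743, 0.67, -0.0, 0.0]
ft_force: [2.0, -0.6, -1.2]
grip_width: 0.0153
grasp_force: 60.6
```

```bash
python3 -c "
from h import *
print(pose(get_obs()))"
```

```text
t15.55 p[ 0.6216 -0.0408  0.0895] th-5.92 tilt[ 0.0004 -0.0006] F[ 2.  -0.6 -1.2] T[-0.2  -0.56  0.09] w0.0153 g61 q6 1.61
```

Call:
send_rows --steps "-1 0 0 0 0 0 -.015;-1 0 0 0 0 0 -.015;-1 0 0 0 0 0 0;-1 0 0 0 0 0 0;-1 0 0 0 0 0 0"

```text
clock: 15.97
eef_pos: [0.6216, -0.0407, 0.0894]
tool_rot: [0.753, 0.658, -0.0, 0.0]
ft_force: [3.4, -1.3, -2.8]
grip_width: 0.0153
grasp_force: 60.6
```

```bash
python3 -c "
from h import *
print(pose(get_obs()))"
```

```text
t15.97 p[ 0.6216 -0.0407  0.0894] th-7.63 tilt[ 0.0003 -0.0004] F[ 3.4 -1.3 -2.8] T[-0.38 -0.73  0.06] w0.0153 g61 q6 1.64
```

Call:
send_rows --steps "-1 0 0 0 0 0 -.015;-1 0 0 0 0 0 -.015;-1 0 0 0 0 0 0;-1 0 0 0 0 0 0;-1 0 0 0 0 0 0"

```text
clock: 16.38
eef_pos: [0.6216, -0.0406, 0.0894]
tool_rot: [0.762, 0.647, 0.0, 0.0]
ft_force: [4.3, -2.4, -1.0]
grip_width: 0.0151
grasp_force: 60.6
```

```bash
python3 -c "
from h import *
print(pose(get_obs()))"
```

```text
t16.38 p[ 0.6216 -0.0406  0.0894] th-9.35 tilt[ 0.0003 -0.0003] F[ 4.3 -2.4 -1. ] T[-0.61 -0.8   0.11] w0.0151 g61 q6 1.67
```

Call:
send_rows --steps "-1 0 0 0 0 0 -.015;-1 0 0 0 0 0 -.015;-1 0 0 0 0 0 0;-1 0 0 0 0 0 0;-1 0 0 0 0 0 0"

```text
clock: 16.8
eef_pos: [0.6216, -0.0406, 0.0894]
tool_rot: [0.772, 0.636, -0.0, 0.0]
ft_force: [3.9, -2.6, -1.7]
grip_width: 0.0151
grasp_force: 60.6
```

```bash
python3 -c "
from h import *
print(pose(get_obs()))"
```

```text
t16.80 p[ 0.6216 -0.0406  0.0894] th-11.05 tilt[ 0.0003 -0.0004] F[ 3.9 -2.6 -1.7] T[-0.79 -0.92  0.33] w0.0151 g61 q6 1.70
```

Call:
send_rows --steps "-1 0 0 0 0 0 .06;-1 0 0 0 0 0 .06;-1 0 0 0 0 0 .06;-1 0 0 .006 0 0 0;-1 0 0 .008 0 0 0"

```text
clock: 17.22
eef_pos: [0.6191, -0.0396, 0.1018]
tool_rot: [0.712, 0.702, -0.001, -0.003]
ft_force: [0.2, -0.0, -3.4]
grip_width: 0.0152
grasp_force: 60.3
```

Call:
send_rows --steps "-1 0 0 .015 0 0 0;-1 0 0 .015 0 0 0;-1 0 0 .015 0 0 0;-1 -.0013 -.02 0 0 0 .097;-1 -.0013 -.02 0 0 0 .097"

```text
clock: 17.63
eef_pos: [0.619, -0.0793, 0.1504]
tool_rot: [0.638, 0.77, 0.001, 0.0]
ft_force: [-0.4, -0.4, -4.3]
grip_width: 0.0154
grasp_force: 60.3
```

Call:
send_rows --steps "-1 -.0013 -.02 0 0 0 .097;-1 -.0013 -.02 0 0 0 .097;-1 -.0013 -.02 0 0 0 .097;-1 -.0013 -.02 0 0 0 .097;-1 -.0013 -.02 0 0 0 .097"

```text
clock: 18.05
eef_pos: [0.6112, -0.1806, 0.1486]
tool_rot: [0.436, 0.9, 0.0, -0.001]
ft_force: [0.5, -0.1, -4.3]
grip_width: 0.0152
grasp_force: 60.3
```

Call:
send_rows --steps "-1 -.0013 -.02 0 0 0 .097;-1 -.0013 -.02 0 0 0 .097;-1 -.0013 -.02 0 0 0 .097;-1 0 0 -.01 0 0 0;-1 0 0 -.012 0 0 0"

```text
clock: 18.47
eef_pos: [0.6084, -0.2416, 0.1274]
tool_rot: [0.304, 0.953, 0.0, 0.001]
ft_force: [-0.1, 0.8, -3.8]
grip_width: 0.0149
grasp_force: 60.4
```

Call:
send_rows --steps "-1 0 0 -.012 0 0 0;-1 0 0 -.004 0 0 0;-1 0 0 0 0 0 0;-1 0 0 0 0 0 0;-1 0 0 0 0 0 0"

```text
clock: 18.88
eef_pos: [0.6089, -0.2402, 0.1113]
tool_rot: [0.302, 0.953, 0.0, 0.001]
ft_force: [0.2, -0.4, -3.4]
grip_width: 0.0152
grasp_force: 60.2
```

```bash
python3 look.py B
```

```text
t18.88 p[ 0.6089 -0.2402  0.1113] th54.83 tilt[ 0.001  -0.0002] F[ 0.2 -0.4 -3.4] T[ 0.06 -0.01  0.01] w0.0152 g60 q6 0.24
top 263
 encl ((0.6087283492088318, -0.2392665445804596), 0.035568028688430786)
top A (array([ 0.6213, -0.0433]), np.float64(93.4), array([ 0.6214, -0.0417]), array([0.07 , 0.097]), 0.4)
top B None
top C (array([0.4664, 0.0732]), np.float64(88.9), array([0.4664, 0.0738]), array([0.096, 0.07 ]), 87.3)
top D (array([ 0.4318, -0.0941]), np.float64(160.4), array([ 0.4327, -0.0955]), array([0.096, 0.067]), 89.7)
side 178
 encl ((0.6070491075515747, -0.2370709627866745), 0.037189699709415436)
side A (array([ 0.6203, -0.0387]), np.float64(90.5), array([ 0.62  , -0.0388]), array([0.071, 0.099]), 2.6)
side B None
side C (array([0.465, 0.077]), np.float64(88.0), array([0.4639, 0.0751]), array([0.099, 0.069]), 89.1)
side D (array([ 0.4309, -0.0922]), np.float64(159.7), array([ 0.4315, -0.0908]), array([0.07 , 0.094]), 1.8)
```

Call:
send_rows --steps "-1 -.0005 -.0005 -.006 0 0 0;-1 0 0 -.005 0 0 0;-1 0 0 -.004 0 0 0;-1 0 0 -.003 0 0 0;-1 0 0 0 0 0 0"

```text
clock: 19.4
eef_pos: [0.6071, -0.2407, 0.0909]
tool_rot: [0.302, 0.953, 0.0, -0.001]
ft_force: [-0.7, 0.5, -4.2]
grip_width: 0.0153
grasp_force: 60.4
```

Call:
send_rows --steps "-1 0 0 -.003 0 0 0;-1 0 0 -.001 0 0 0;-1 0 0 0 0 0 0;-1 0 0 0 0 0 0;-1 0 0 0 0 0 0"

```text
clock: 19.82
eef_pos: [0.6081, -0.241, 0.0885]
tool_rot: [0.302, 0.953, -0.0, 0.0]
ft_force: [-0.6, 0.6, -4.0]
grip_width: 0.0153
grasp_force: 60.4
```

```bash
python3 -c "
from h import *
print(pose(get_obs()))"
```

```text
t19.82 p[ 0.6081 -0.241   0.0885] th54.83 tilt[ 0.0003 -0.0001] F[-0.6  0.6 -4. ] T[ 0.01 -0.04  0.04] w0.0153 g60 q6 0.24
```

Call:
send_rows --steps "-1 0 0 .001 0 0 -.08;-1 0 0 0 0 0 -.08;-1 0 0 0 0 0 -.08;-1 0 0 0 0 0 -.08;-1 0 0 0 0 0 -.08"

```text
clock: 20.23
eef_pos: [0.6083, -0.241, 0.0897]
tool_rot: [0.487, 0.873, 0.0, 0.0]
ft_force: [-0.4, -0.0, -3.8]
grip_width: 0.0154
grasp_force: 60.3
```

Call:
send_rows --steps "-1 0 0 0 0 0 -.08;-1 0 0 0 0 0 -.08;-1 0 0 0 0 0 -.08;-1 0 0 0 0 0 -.08;-1 0 0 0 0 0 -.08"

```text
clock: 20.65
eef_pos: [0.6087, -0.2409, 0.0897]
tool_rot: [0.651, 0.759, 0.0, 0.001]
ft_force: [0.6, -0.4, -3.8]
grip_width: 0.0151
grasp_force: 60.3
```

Call:
send_rows --steps "-1 0 0 0 0 0 -.08;-1 0 0 0 0 0 -.08;-1 0 0 0 0 0 -.06;-1 0 0 0 0 0 0;-1 0 0 0 0 0 0"

```text
clock: 21.07
eef_pos: [0.6087, -0.241, 0.0897]
tool_rot: [0.728, 0.685, 0.001, 0.001]
ft_force: [1.6, -0.4, -3.7]
grip_width: 0.015
grasp_force: 60.3
```

```bash
python3 -c "
from h import *
print(pose(get_obs()))"
```

```text
t21.07 p[ 0.6087 -0.241   0.0897] th-3.51 tilt[ 0.0017 -0.0002] F[ 1.6 -0.4 -3.7] T[ 0.01 -0.48  0.05] w0.0150 g60 q6 1.25
```

Call:
send_rows --steps "-1 .0005 0 0 0 0 -.06;-1 0 0 0 0 0 -.05;-1 0 0 0 0 0 -.05;-1 0 0 0 0 0 -.04;-1 0 0 0 0 0 0"

```text
clock: 21.48
eef_pos: [0.609, -0.241, 0.0897]
tool_rot: [0.793, 0.609, 0.0, 0.0]
ft_force: [0.9, 0.4, -3.3]
grip_width: 0.0152
grasp_force: 60.3
```

```bash
python3 -c "
from h import *
print(pose(get_obs()))"
```

```text
t21.48 p[ 0.609  -0.241   0.0897] th-15.02 tilt[ 0.0013 -0.0003] F[ 0.9  0.4 -3.3] T[ 0.02 -0.38  0.02] w0.0152 g60 q6 1.46
```

Call:
send_rows --steps "-1 0 0 0 0 0 -.03;-1 0 0 0 0 0 -.03;-1 0 0 0 0 0 -.02;-1 0 0 0 0 0 0;-1 0 0 0 0 0 0"

```text
clock: 21.9
eef_pos: [0.609, -0.2411, 0.0897]
tool_rot: [0.817, 0.577, 0.0, 0.001]
ft_force: [1.4, -0.1, -3.1]
grip_width: 0.015
grasp_force: 60.5
```

```bash
python3 -c "
from h import *
print(pose(get_obs()))"
```

```text
t21.90 p[ 0.609  -0.2411  0.0897] th-19.57 tilt[ 0.0013 -0.0003] F[ 1.4 -0.1 -3.1] T[ 0.02 -0.56  0.08] w0.0150 g60 q6 1.54
```

Call:
send_rows --steps "-1 0 0 0 0 0 -.02;-1 0 0 0 0 0 -.02;-1 0 0 0 0 0 0;-1 0 0 0 0 0 0;-1 0 0 0 0 0 0"

```text
clock: 22.32
eef_pos: [0.6089, -0.2411, 0.0897]
tool_rot: [0.829, 0.56, 0.0, 0.0]
ft_force: [4.0, -0.1, -1.7]
grip_width: 0.0153
grasp_force: 60.6
```

```bash
python3 -c "
from h import *
print(pose(get_obs()))"
```

```text
t22.32 p[ 0.6089 -0.2411  0.0897] th-21.93 tilt[ 0.0012 -0.0003] F[ 4.  -0.1 -1.7] T[-0.05 -0.88  0.09] w0.0153 g61 q6 1.58
```

Call:
send_rows --steps "-1 .0008 0 0 0 0 -.02;-1 0 0 0 0 0 -.02;-1 0 0 0 0 0 0;-1 0 0 0 0 0 0;-1 0 0 0 0 0 0"

```text
clock: 22.73
eef_pos: [0.6091, -0.2411, 0.0892]
tool_rot: [0.84, 0.543, -0.0, 0.0]
ft_force: [1.7, -0.8, -2.3]
grip_width: 0.0152
grasp_force: 60.6
```

```bash
python3 -c "
from h import *
print(pose(get_obs()))"
```

```text
t22.73 p[ 0.6091 -0.2411  0.0892] th-24.25 tilt[-0.0003 -0.0002] F[ 1.7 -0.8 -2.3] T[-0.15 -0.49  0.03] w0.0152 g61 q6 1.62
```

Call:
send_rows --steps "-1 0 0 0 0 0 -.015;-1 0 0 0 0 0 -.015;-1 0 0 0 0 0 0;-1 0 0 0 0 0 0;-1 0 0 0 0 0 0"

```text
clock: 23.15
eef_pos: [0.6091, -0.2411, 0.0892]
tool_rot: [0.848, 0.53, -0.0, 0.0]
ft_force: [1.8, -1.0, -2.2]
grip_width: 0.0157
grasp_force: 60.6
```

```bash
python3 -c "
from h import *
print(pose(get_obs()))"
```

```text
t23.15 p[ 0.6091 -0.2411  0.0892] th-25.96 tilt[-0.0003 -0.0002] F[ 1.8 -1.  -2.2] T[-0.32 -0.39  0.1 ] w0.0157 g61 q6 1.65
```

Call:
send_rows --steps "-1 0 0 0 0 0 -.015;-1 0 0 0 0 0 -.015;-1 0 0 0 0 0 0;-1 0 0 0 0 0 0;-1 0 0 0 0 0 0"

```text
clock: 23.57
eef_pos: [0.6091, -0.241, 0.0893]
tool_rot: [0.856, 0.517, -0.0, 0.0]
ft_force: [1.9, -1.2, -1.2]
grip_width: 0.0154
grasp_force: 60.6
```

```bash
python3 -c "
from h import *
print(pose(get_obs()))"
```

```text
t23.57 p[ 0.6091 -0.241   0.0893] th-27.67 tilt[-0.0003 -0.0002] F[ 1.9 -1.2 -1.2] T[-0.42 -0.35  0.36] w0.0154 g61 q6 1.68
```

Call:
send_rows --steps "-1 0 0 0 0 0 -.01;-1 0 0 0 0 0 -.01;-1 0 0 0 0 0 0;-1 0 0 0 0 0 0;-1 0 0 0 0 0 0"

```text
clock: 23.98
eef_pos: [0.6091, -0.241, 0.0893]
tool_rot: [0.861, 0.509, -0.0, -0.0]
ft_force: [0.3, -1.6, -2.4]
grip_width: 0.0154
grasp_force: 60.7
```

```bash
python3 -c "
from h import *
print(pose(get_obs()))"
```

```text
t23.98 p[ 0.6091 -0.241   0.0893] th-28.82 tilt[-0.0003 -0.    ] F[ 0.3 -1.6 -2.4] T[-0.41 -0.26  0.35] w0.0154 g61 q6 1.70
```

Call:
send_rows --steps "-1 0 0 0 0 0 .06;-1 0 0 0 0 0 .06;-1 0 0 0 0 0 .06;-1 0 0 .006 0 0 0;-1 0 0 .008 0 0 0"

```text
clock: 24.4
eef_pos: [0.6076, -0.2401, 0.102]
tool_rot: [0.812, 0.583, -0.001, -0.002]
ft_force: [0.6, -0.8, -3.9]
grip_width: 0.0152
grasp_force: 60.2
```

Call:
send_rows --steps "-1 0 0 .015 0 0 0;-1 0 0 .015 0 0 0;-1 0 0 .015 0 0 0;-1 -.0136 .0113 0 0 0 .119;-1 -.0136 .0113 0 0 0 .119"

```text
clock: 24.82
eef_pos: [0.5831, -0.2188, 0.1505]
tool_rot: [0.735, 0.678, 0.001, 0.002]
ft_force: [-0.2, -0.1, -3.8]
grip_width: 0.015
grasp_force: 60.4
```

Call:
send_rows --steps "-1 -.0136 .0113 0 0 0 .119;-1 -.0136 .0113 0 0 0 .119;-1 -.0136 .0113 0 0 0 .119;-1 -.0136 .0113 0 0 0 .119;-1 -.0136 .0113 0 0 0 .119"

```text
clock: 25.23
eef_pos: [0.5133, -0.1612, 0.1492]
tool_rot: [0.504, 0.864, 0.0, 0.0]
ft_force: [0.1, -0.5, -3.7]
grip_width: 0.0152
grasp_force: 60.5
```

Call:
send_rows --steps "-1 -.0136 .0113 0 0 0 .119;-1 -.0136 .0113 0 0 0 .119;-1 -.0136 .0113 0 0 0 .119;-1 -.0136 .0113 0 0 0 .119;-1 -.0136 .0113 0 0 0 .119"

```text
clock: 25.65
eef_pos: [0.4453, -0.1047, 0.1492]
tool_rot: [0.229, 0.973, 0.0, 0.0]
ft_force: [0.8, -0.0, -3.7]
grip_width: 0.0153
grasp_force: 60.5
```

Call:
send_rows --steps "-1 -.0136 .0113 0 0 0 .119;-1 0 0 -.012 0 0 0;-1 0 0 -.014 0 0 0;-1 0 0 -.01 0 0 0;-1 0 0 0 0 0 0"

```text
clock: 26.07
eef_pos: [0.4309, -0.0935, 0.1115]
tool_rot: [0.173, 0.985, 0.0, -0.001]
ft_force: [-1.3, -0.5, -3.7]
grip_width: 0.0152
grasp_force: 60.3
```

Call:
send_rows --steps "-1 0 0 0 0 0 0;-1 0 0 0 0 0 0;-1 0 0 0 0 0 0;-1 0 0 0 0 0 0;-1 0 0 0 0 0 0"

```text
clock: 26.48
eef_pos: [0.4329, -0.0942, 0.1129]
tool_rot: [0.173, 0.985, 0.0, 0.001]
ft_force: [0.3, 0.1, -3.7]
grip_width: 0.0153
grasp_force: 60.3
```

```bash
python3 look.py D
```

```text
t26.48 p[ 0.4329 -0.0942  0.1129] th70.12 tilt[ 0.0011 -0.0002] F[ 0.3  0.1 -3.7] T[-0.04  0.04 -0.01] w0.0153 g60 q6 0.13
top 57
 encl ((0.4348018169403076, -0.0793432742357254), 0.03187636658549309)
top A (array([ 0.6215, -0.0438]), np.float64(92.8), array([ 0.6216, -0.0413]), array([0.07 , 0.096]), 0.8)
top B (array([ 0.6083, -0.2416]), np.float64(74.2), array([ 0.6086, -0.2413]), array([0.096, 0.07 ]), 73.1)
top C (array([0.4664, 0.0736]), np.float64(89.0), array([0.4663, 0.0738]), array([0.096, 0.069]), 87.3)
top D None
side 228
 encl ((0.4333195090293884, -0.09018635004758835), 0.03727799654006958)
side A (array([ 0.6208, -0.0376]), np.float64(93.9), array([ 0.6204, -0.0394]), array([0.072, 0.101]), 3.3)
side B (array([ 0.6083, -0.2389]), np.float64(75.9), array([ 0.6084, -0.2381]), array([0.097, 0.074]), 73.4)
side C (array([0.4649, 0.0758]), np.float64(86.5), array([0.4646, 0.0758]), array([0.097, 0.069]), 88.3)
side D None
```

B is locked too, with bar and box within about 2°. Now lock D.

Call:
send_rows --steps "-1 -.001 -.0005 -.006 0 0 0;-1 0 0 -.005 0 0 0;-1 0 0 -.004 0 0 0;-1 0 0 -.004 0 0 0;-1 0 0 0 0 0 0"

```text
clock: 27.0
eef_pos: [0.4305, -0.0944, 0.0921]
tool_rot: [0.173, 0.985, 0.0, -0.001]
ft_force: [-0.6, 0.2, -4.2]
grip_width: 0.0153
grasp_force: 60.5
```

Call:
send_rows --steps "-1 0 0 -.003 0 0 0;-1 0 0 -.001 0 0 0;-1 0 0 0 0 0 0;-1 0 0 0 0 0 0;-1 0 0 0 0 0 0"

```text
clock: 27.42
eef_pos: [0.4316, -0.0946, 0.0895]
tool_rot: [0.173, 0.985, -0.0, 0.0]
ft_force: [-0.8, 0.3, -3.5]
grip_width: 0.0152
grasp_force: 60.5
```

```bash
python3 -c "
from h import *
print(pose(get_obs()))"
```

```text
t27.42 p[ 0.4316 -0.0946  0.0895] th70.13 tilt[ 0.0004 -0.0001] F[-0.8  0.3 -3.5] T[0.03 0.   0.01] w0.0152 g60 q6 0.13
```

Call:
send_rows --steps "-1 0 0 0 0 0 -.08;-1 0 0 0 0 0 -.08;-1 0 0 0 0 0 -.08;-1 0 0 0 0 0 -.08;-1 0 0 0 0 0 -.08"

```text
clock: 27.83
eef_pos: [0.4317, -0.0945, 0.0895]
tool_rot: [0.366, 0.93, 0.0, 0.0]
ft_force: [0.1, -0.0, -4.4]
grip_width: 0.0154
grasp_force: 60.4
```

Call:
send_rows --steps "-1 0 0 0 0 0 -.08;-1 0 0 0 0 0 -.08;-1 0 0 0 0 0 -.08;-1 0 0 0 0 0 -.08;-1 0 0 0 0 0 -.08"

```text
clock: 28.25
eef_pos: [0.432, -0.0944, 0.0895]
tool_rot: [0.544, 0.839, 0.0, 0.0]
ft_force: [1.7, 1.4, -4.6]
grip_width: 0.0153
grasp_force: 60.3
```

Call:
send_rows --steps "-1 0 0 0 0 0 -.08;-1 0 0 0 0 0 -.08;-1 0 0 0 0 0 -.06;-1 0 0 0 0 0 0;-1 0 0 0 0 0 0"

```text
clock: 28.67
eef_pos: [0.4321, -0.0944, 0.0896]
tool_rot: [0.631, 0.776, 0.001, 0.0]
ft_force: [2.7, 1.5, -3.9]
grip_width: 0.0153
grasp_force: 60.3
```

```bash
python3 -c "
from h import *
print(pose(get_obs()))"
```

```text
t28.67 p[ 0.4321 -0.0944  0.0896] th11.79 tilt[0.0015 0.0003] F[ 2.7  1.5 -3.9] T[ 0.18 -0.4   0.04] w0.0153 g60 q6 1.15
```

Call:
send_rows --steps "-1 .001 .0005 0 0 0 -.06;-1 0 0 0 0 0 -.05;-1 0 0 0 0 0 -.05;-1 0 0 0 0 0 -.04;-1 0 0 0 0 0 0"

```text
clock: 29.08
eef_pos: [0.4324, -0.0943, 0.0895]
tool_rot: [0.705, 0.709, -0.0, 0.0]
ft_force: [-0.5, 0.0, -3.8]
grip_width: 0.0153
grasp_force: 60.5
```

```bash
python3 -c "
from h import *
print(pose(get_obs()))"
```

```text
t29.08 p[ 0.4324 -0.0943  0.0895] th0.27 tilt[ 0.0001 -0.0006] F[-0.5  0.  -3.8] T[-0.05 -0.06  0.04] w0.0153 g61 q6 1.35
```

Call:
send_rows --steps "-1 0 0 0 0 0 -.03;-1 0 0 0 0 0 -.03;-1 0 0 0 0 0 -.02;-1 0 0 0 0 0 0;-1 0 0 0 0 0 0"

```text
clock: 29.5
eef_pos: [0.4325, -0.0943, 0.0895]
tool_rot: [0.733, 0.68, -0.0, 0.0]
ft_force: [0.0, -0.9, -2.6]
grip_width: 0.0154
grasp_force: 60.6
```

```bash
python3 -c "
from h import *
print(pose(get_obs()))"
```

```text
t29.50 p[ 0.4325 -0.0943  0.0895] th-4.29 tilt[ 0.0003 -0.0004] F[ 0.  -0.9 -2.6] T[-0.15  0.04  0.09] w0.0154 g61 q6 1.43
```

Call:
send_rows --steps "-1 0 0 0 0 0 -.02;-1 0 0 0 0 0 -.02;-1 0 0 0 0 0 0;-1 0 0 0 0 0 0;-1 0 0 0 0 0 0"

```text
clock: 29.92
eef_pos: [0.4326, -0.0942, 0.0894]
tool_rot: [0.747, 0.665, 0.0, 0.0]
ft_force: [0.1, -1.7, -2.1]
grip_width: 0.015
grasp_force: 60.7
```

```bash
python3 -c "
from h import *
print(pose(get_obs()))"
```

```text
t29.92 p[ 0.4326 -0.0942  0.0894] th-6.65 tilt[ 0.0003 -0.0003] F[ 0.1 -1.7 -2.1] T[-0.34 -0.1   0.06] w0.0150 g61 q6 1.47
```

Call:
send_rows --steps "-1 0 0 0 0 0 -.02;-1 0 0 0 0 0 -.015;-1 0 0 0 0 0 0;-1 0 0 0 0 0 0;-1 0 0 0 0 0 0"

```text
clock: 30.33
eef_pos: [0.4326, -0.0942, 0.0894]
tool_rot: [0.758, 0.652, 0.0, 0.0]
ft_force: [1.2, -1.4, -1.5]
grip_width: 0.0148
grasp_force: 60.7
```

```bash
python3 -c "
from h import *
print(pose(get_obs()))"
```

```text
t30.33 p[ 0.4326 -0.0942  0.0894] th-8.65 tilt[ 0.0003 -0.0002] F[ 1.2 -1.4 -1.5] T[-0.36 -0.2   0.07] w0.0148 g61 q6 1.51
```

Call:
send_rows --steps "-1 0 0 0 0 0 -.015;-1 0 0 0 0 0 -.015;-1 0 0 0 0 0 0;-1 0 0 0 0 0 0;-1 0 0 0 0 0 0"

```text
clock: 30.75
eef_pos: [0.4326, -0.0942, 0.0894]
tool_rot: [0.768, 0.64, 0.0, 0.0]
ft_force: [1.6, -2.5, -2.0]
grip_width: 0.0155
grasp_force: 60.7
```

```bash
python3 -c "
from h import *
print(pose(get_obs()))"
```

```text
t30.75 p[ 0.4326 -0.0942  0.0894] th-10.36 tilt[ 0.0004 -0.0003] F[ 1.6 -2.5 -2. ] T[-0.53 -0.25  0.22] w0.0155 g61 q6 1.54
```

Call:
send_rows --steps "-1 0 0 0 0 0 -.012;-1 0 0 0 0 0 -.01;-1 0 0 0 0 0 0;-1 0 0 0 0 0 0;-1 0 0 0 0 0 0"

```text
clock: 31.17
eef_pos: [0.4326, -0.0941, 0.0894]
tool_rot: [0.775, 0.632, 0.0, 0.0]
ft_force: [0.8, -2.4, -0.9]
grip_width: 0.0151
grasp_force: 60.8
```

```bash
python3 -c "
from h import *
print(pose(get_obs()))"
```

```text
t31.17 p[ 0.4326 -0.0941  0.0894] th-11.63 tilt[ 0.0002 -0.0001] F[ 0.8 -2.4 -0.9] T[-0.56 -0.29  0.39] w0.0151 g61 q6 1.56
```

Call:
send_rows --steps "-1 0 0 0 0 0 .06;-1 0 0 0 0 0 .06;-1 0 0 0 0 0 .06;-1 0 0 .006 0 0 0;-1 0 0 .008 0 0 0"

```text
clock: 31.58
eef_pos: [0.4308, -0.0933, 0.1026]
tool_rot: [0.716, 0.698, -0.001, -0.002]
ft_force: [0.6, 0.2, -3.3]
grip_width: 0.0155
grasp_force: 60.5
```

Call:
send_rows --steps "-1 0 0 .015 0 0 0;-1 0 0 .015 0 0 0;-1 0 0 .015 0 0 0;-1 .0148 .0241 0 0 0 0;-1 .0148 .0241 0 0 0 0"

```text
clock: 32.0
eef_pos: [0.4628, -0.0461, 0.1503]
tool_rot: [0.717, 0.697, 0.001, 0.001]
ft_force: [0.8, -0.0, -3.9]
grip_width: 0.0155
grasp_force: 60.5
```

Call:
send_rows --steps "-1 .0148 .0241 0 0 0 0;-1 .0148 .0241 0 0 0 0;-1 .0148 .0241 0 0 0 0;-1 .0148 .0241 0 0 0 0;-1 .0148 .0241 0 0 0 0"

```text
clock: 32.42
eef_pos: [0.5363, 0.0761, 0.1489]
tool_rot: [0.716, 0.698, 0.0, -0.0]
ft_force: [0.8, 0.2, -3.1]
grip_width: 0.0155
grasp_force: 60.5
```

Call:
send_rows --steps "-1 .0148 .0241 0 0 0 0;-1 .0148 .0241 0 0 0 0;-1 .0148 .0241 0 0 0 0;-1 .0148 .0241 0 0 0 0;-1 .0148 .0241 0 0 0 0"

```text
clock: 32.83
eef_pos: [0.61, 0.1965, 0.1486]
tool_rot: [0.716, 0.698, -0.0, -0.001]
ft_force: [0.4, -0.2, -3.7]
grip_width: 0.0159
grasp_force: 60.5
```

Call:
send_rows --steps "-1 0 0 -.02 0 0 0;-1 0 0 -.02 0 0 0;-1 0 0 -.01 0 0 0;-1 0 0 0 0 0 0;-1 0 0 0 0 0 0"

```text
clock: 33.25
eef_pos: [0.6092, 0.1948, 0.0979]
tool_rot: [0.716, 0.699, -0.001, -0.001]
ft_force: [-0.0, 0.1, -2.8]
grip_width: 0.0152
grasp_force: 60.5
```

```bash
python3 look.py K; python3 - <<'E'
from h import *
for n in("top","side"):
    c=dict(np.load("K"+n+".npz")); P=cloud(c)
    k=(np.hypot(P[...,0]-.61,P[...,1]-.195)<.1)&(P[...,2]>.016)&(P[...,2]<.03); p=P[k][:,:2].astype(np.float32); print(n,"turntable",cv2.minEnclosingCircle(p))
E
```

```text
t33.25 p[0.6092 0.1948 0.0979] th-1.37 tilt[-0.0024 -0.0005] F[-0.   0.1 -2.8] T[ 0.03 -0.03 -0.01] w0.0152 g60 q6 1.90
top 165
 encl ((0.6082921624183655, 0.1823359727859497), 0.033310599625110626)
top A (array([ 0.6212, -0.0431]), np.float64(92.3), array([ 0.6217, -0.0415]), array([0.071, 0.096]), 0.9)
top B (array([ 0.6082, -0.241 ]), np.float64(73.5), array([ 0.6084, -0.2413]), array([0.097, 0.071]), 73.0)
top C (array([0.4664, 0.0737]), np.float64(89.0), array([0.4663, 0.0738]), array([0.095, 0.069]), 87.3)
top D (array([ 0.4324, -0.0947]), np.float64(89.7), array([ 0.4326, -0.0954]), array([0.096, 0.067]), 89.7)
side 251
 encl ((0.6079832315444946, 0.19761869311332703), 0.035567592829465866)
side A (array([ 0.6206, -0.038 ]), np.float64(93.1), array([ 0.6206, -0.0386]), array([0.072, 0.099]), 0.3)
side B (array([ 0.608 , -0.2383]), np.float64(75.0), array([ 0.6083, -0.2388]), array([0.1  , 0.074]), 74.9)
side C (array([0.4651, 0.0763]), np.float64(88.7), array([0.4645, 0.0753]), array([0.098, 0.071]), 88.4)
side D (array([ 0.4316, -0.0912]), np.float64(90.9), array([ 0.4315, -0.0919]), array([0.069, 0.099]), 0.8)
top turntable ((0.6106209754943848, 0.18736746907234192), 0.07875416427850723)
side turntable ((0.6085642576217651, 0.19645920395851135), 0.08122183382511139)
```

View pics/Kside.png

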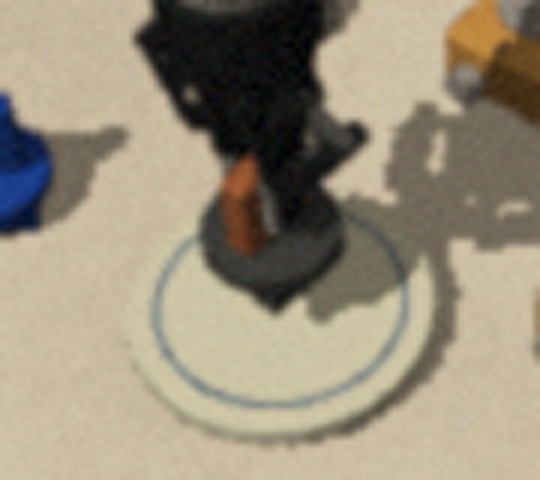

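All four locks are at their stops, and the crop shows the key hanging over the middle of the blue ring at (275,300). Lowering it gently.

Call:
send_rows --steps "-1 .0005 -.0003 -.01 0 0 0;-1 0 0 -.01 0 0 0;-1 0 0 -.007 0 0 0;-1 0 0 -.004 0 0 0;-1 0 0 0 0 0 0"

```text
clock: 33.77
eef_pos: [0.6092, 0.1944, 0.0653]
tool_rot: [0.715, 0.699, -0.002, -0.001]
ft_force: [-0.1, 0.3, -4.7]
grip_width: 0.0157
grasp_force: 60.5
```

Call:
send_rows --steps "-1 0 0 0 0 0 0;-1 0 0 0 0 0 0;-1 0 0 0 0 0 0;-1 0 0 0 0 0 0;-1 0 0 0 0 0 0"

```text
clock: 34.18
eef_pos: [0.6108, 0.195, 0.0678]
tool_rot: [0.715, 0.699, 0.0, 0.0]
ft_force: [0.1, -0.8, -3.4]
grip_width: 0.0152
grasp_force: 60.5
```

```bash
python3 -c "
from h import *
print(pose(get_obs()))"
```

```text
t34.18 p[0.6108 0.195  0.0678] th-1.31 tilt[0.0008 0.0003] F[ 0.1 -0.8 -3.4] T[-0.01  0.04  0.02] w0.0152 g61 q6 1.90
```

Call:
send_rows --steps "-1 -.0004 0 -.001 0 0 0;-1 0 0 -.001 0 0 0;-1 0 0 -.0005 0 0 0;-1 0 0 0 0 0 0;-1 0 0 0 0 0 0"

```text
clock: 34.6
eef_pos: [0.61, 0.1948, 0.0647]
tool_rot: [0.715, 0.699, -0.0, -0.0]
ft_force: [0.8, 0.2, -3.4]
grip_width: 0.0153
grasp_force: 60.5
```

Call:
send_rows --steps "-1 0 0 -.0004 0 0 0;-1 0 0 -.0002 0 0 0;-1 0 0 0 0 0 0;-1 0 0 0 0 0 0;-1 0 0 0 0 0 0"

```text
clock: 35.02
eef_pos: [0.6102, 0.1949, 0.0645]
tool_rot: [0.715, 0.699, 0.0, 0.0]
ft_force: [-1.0, 0.6, -1.1]
grip_width: 0.0153
grasp_force: 61.0
```

Call:
send_rows --steps "-1 0 0 -.0003 0 0 0;-1 0 0 0 0 0 0;-1 0 0 0 0 0 0;-1 0 0 0 0 0 0;-1 0 0 0 0 0 0"

```text
clock: 35.43
eef_pos: [0.6102, 0.1949, 0.0645]
tool_rot: [0.715, 0.699, 0.0, 0.0]
ft_force: [-2.0, 0.1, 3.5]
grip_width: 0.0153
grasp_force: 61.4
```

Call:
send_rows --steps "-0.5 0 0 0 0 0 0;-0.3 0 0 0 0 0 0;0 0 0 0 0 0 0;0.3 0 0 0 0 0 0;0.5 0 0 0 0 0 0"

```text
clock: 35.85
eef_pos: [0.6103, 0.1948, 0.0638]
tool_rot: [0.715, 0.699, 0.0, 0.0]
ft_force: [-0.0, -0.3, 0.7]
grip_width: 0.0634
grasp_force: 0.0
```

Call:
send_rows --steps "1 0 0 0 0 0 0;1 0 0 0 0 0 0;1 0 0 0 0 0 0;1 0 0 0 0 0 0;1 0 0 0 0 0 0"

```text
clock: 36.27
eef_pos: [0.6102, 0.1948, 0.0639]
tool_rot: [0.715, 0.699, 0.0, 0.0]
ft_force: [0.1, 0.1, 0.1]
grip_width: 0.0854
grasp_force: 0.0
```

Call:
send_rows --steps "1 0 0 .006 0 0 0;1 0 0 .015 0 0 0;1 0 0 .03 0 0 0;1 0 0 .035 0 0 0;1 0 0 .035 0 0 0"

```text
clock: 36.68
eef_pos: [0.6094, 0.1946, 0.186]
tool_rot: [0.715, 0.699, -0.001, -0.0]
ft_force: [0.3, -0.0, 0.1]
grip_width: 0.0856
grasp_force: 0.0
```

```bash
python3 - <<'E'
from m2 import *
print(pose(get_obs()))
for n in("top","side"):
    c=grab(n); P=cloud(c); np.savez("R"+n+".npz",**c)
    print(n,key(c,.085,.106,(.609,.194),.035))
    k=(np.hypot(P[...,0]-.409,P[...,1]-.33)<.09)&(P[...,2]>.042)&(P[...,2]<.054); k=max(comps(k,50),key=lambda x:x.sum()); print("tally",cv2.minAreaRect(P[k][:,:2].astype(np.float32)))
    p=P[(np.hypot(P[...,0]-.41,P[...,1]-.365)<.02)&(P[...,2]>.088)]; print("post",p.mean(0),len(p))
    d=np.hypot(P[...,0]-.609,P[...,1]-.192); p=P[(d<.045)&(P[...,2]>.045)&(P[...,2]<.06)]; print("drum",cv2.minEnclosingCircle(p[:,:2].astype(np.float32)),len(p))
save(c,"R.png",(100,120,300,320),3)
E
```

```text
t36.68 p[0.6094 0.1946 0.186 ] th-1.32 tilt[-0.0016 -0.0005] F[ 0.3 -0.   0.1] T[ 0.02 -0.02 -0.01] w0.0856 g0 q6 1.90
top (93, array([0.6086, 0.19  , 0.1004]), array([0.6089, 0.1904]), array([0.038, 0.014]), 89.6, np.float64(88.5))Traceback (most recent call last):
  File "<stdin>", line 6, in <module>
ValueError: max() iterable argument is empty
```

Call:
send_rows --steps "1 -.0154 .0182 0 0 0 .023;1 -.0154 .0182 0 0 0 .023;1 -.0154 .0182 0 0 0 .023;1 -.0154 .0182 0 0 0 .023;-1 -.0154 .0182 0 0 0 .023"

```text
clock: 37.15
eef_pos: [0.5325, 0.2865, 0.1854]
tool_rot: [0.674, 0.739, 0.0, 0.0]
ft_force: [0.3, 0.1, -0.2]
grip_width: 0.0756
grasp_force: 0.0
```

Call:
send_rows --steps "-1 -.0154 .0182 -.004 0 0 .023;-1 -.0154 .0182 -.008 0 0 .023;-1 -.0154 .0182 -.008 0 0 .023;-1 -.0154 .0182 -.008 0 0 .023;-1 -.0154 .0182 -.008 0 0 .023"

```text
clock: 37.57
eef_pos: [0.4554, 0.3777, 0.1492]
tool_rot: [0.63, 0.777, 0.001, 0.0]
ft_force: [0.2, 0.2, 0.3]
grip_width: 0.0124
grasp_force: 0.0
```

Call:
send_rows --steps "-1 0 0 0 0 0 0;-1 0 0 0 0 0 0;-1 0 0 0 0 0 0;-1 0 0 0 0 0 0;-1 0 0 0 0 0 0"

```text
clock: 37.98
eef_pos: [0.4572, 0.3762, 0.1495]
tool_rot: [0.631, 0.776, 0.001, 0.0]
ft_force: [0.4, 0.5, 0.1]
grip_width: 0.0001
grasp_force: 0.0
```

```bash
cat > r.py <<'E'
from m2 import *
print(pose(get_obs()))
for n in("top","side"):
    c=grab(n); P=cloud(c); np.savez("R"+n+".npz",**c)
    print(n,key(c,.085,.106,(.609,.194),.035))
    d=np.hypot(P[...,0]-.609,P[...,1]-.192); p=P[(d<.045)&(P[...,2]>.045)&(P[...,2]<.06)]; print("drum",cv2.minEnclosingCircle(p[:,:2].astype(np.float32)),len(p))
    k=(np.hypot(P[...,0]-.605,P[...,1]-.19)<.11)&(P[...,2]>.016)&(P[...,2]<.03); p=P[max(comps(k,50),key=lambda x:x.sum())][:,:2].astype(np.float32)
    print("turntable",cv2.minEnclosingCircle(p))
    p=P[(np.hypot(P[...,0]-.41,P[...,1]-.365)<.02)&(P[...,2]>.088)&(P[...,2]<.1)]; print("post",p.mean(0) if len(p) else 0,len(p))
    if n=="side":save(c,"R.png",(100,120,300,320),3)
E
python3 r.py
```

```text
t37.98 p[0.4572 0.3762 0.1495] th11.76 tilt[0.001  0.0006] F[0.4 0.5 0.1] T[-0.04 -0.06  0.  ] w0.0001 g0 q6 2.05
top (61, array([0.6275, 0.2087, 0.1007]), array([0.6283, 0.2113]), array([0.029, 0.013]), 89.4, np.float64(100.2))
drum ((0.6243637204170227, 0.21306568384170532), 0.03344862908124924) 224
turntable ((0.6107612252235413, 0.194614976644516), 0.07983660697937012)
post [0.41190403 0.36602286 0.09447512] 31
side (0, array([nan, nan, nan]), array([0., 0.]), array([0., 0.]), 0.0, np.float64(nan))
drum ((0.599258303642273, 0.2022535800933838), 9.999999747378752e-05) 1
turntable ((0.5976568460464478, 0.18700866401195526), 0.07795902341604233)
post [0.40938768 0.36944624 0.09371964] 36
  avg = a.mean(axis, **keepdims_kw)
  ret = um.true_divide(
m2.py:16: RuntimeWarning: Degrees of freedom <= 0 for slice
  p=P[(d<rad)&(P[...,2]>zlo)&(P[...,2]<zhi)]; w,e=np.linalg.eigh(np.cov(p[:,:2].T)); r=cv2.minAreaRect(p[:,:2].astype(np.float32))
  c *= np.true_divide(1, fact)
  c *= np.true_divide(1, fact)
m2.py:17: RuntimeWarning: Mean of empty slice.
  return len(p),p.mean(0).round(4),np.round(r[0],4),np.round(r[1],3),round(r[2],1),np.degrees(np.arctan2(e[1,1],e[0,1])).round(1)%180
```

View pics/R.png

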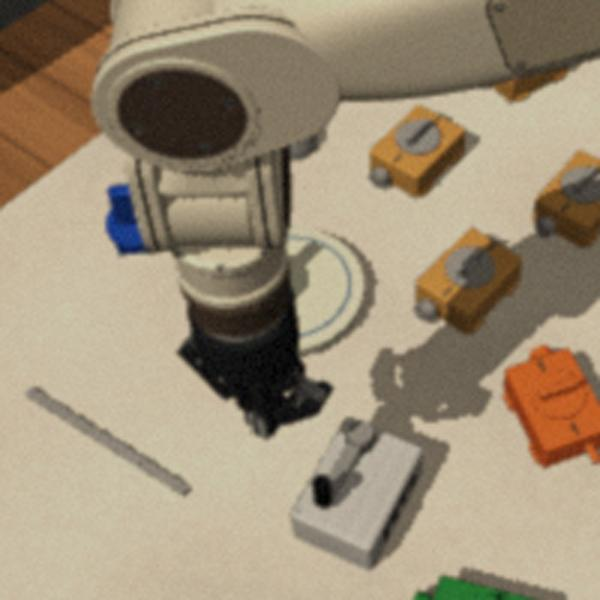

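The crop shows the tally post free at (322,490), with the arm hiding the key. The top-view numbers put the key near (0.63, 0.215), so it has been knocked aside since I released it. I'll measure it and set it back before touching the tally.

```bash
python3 - <<'E'
from m2 import *
c=dict(np.load("Rtop.npz")); P=cloud(c)
print(key(c,.085,.12,(.63,.215),.06),key(c,.098,.12,(.63,.215),.06))
d=np.hypot(P[...,0]-.63,P[...,1]-.215); p=P[(d<.055)&(P[...,2]>.043)&(P[...,2]<.06)]; print("drum",cv2.minEnclosingCircle(p[:,:2].astype(np.float32)),len(p),np.percentile(p[:,2],[5,50,95]), cv2.fitEllipse(cv2.convexHull(p[:,:2].astype(np.float32))))
save(c,"Rt.png",(130,90,270,230),4)
E
```

```text
(114, array([0.6288, 0.2193, 0.1012]), array([0.6298, 0.2194]), array([0.045, 0.016]), 87.7, np.float64(86.8)) (99, array([0.6295, 0.2199, 0.1021]), array([0.6298, 0.2201]), array([0.044, 0.016]), 85.9, np.float64(85.2))
drum ((0.6295630931854248, 0.2197205275297165), 0.03623174503445625) 350 [0.04896712 0.05203667 0.05546087] ((0.6295939683914185, 0.2192251831293106), (0.0701608806848526, 0.07057486474514008), 149.42686462402344)
```

View pics/Rt.png

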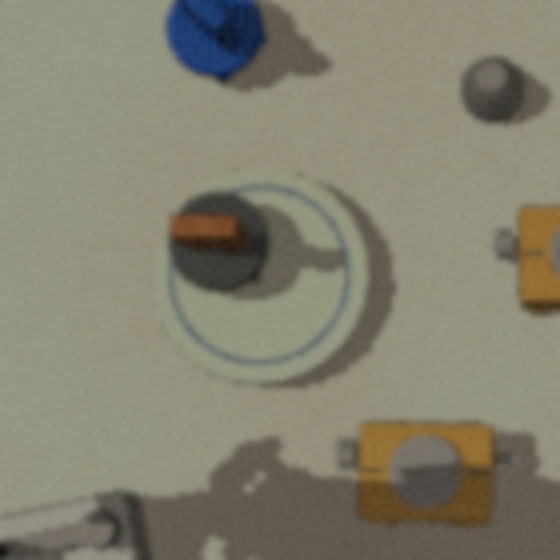

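The key is still upright on the turntable, at crop (215,240), which is about (0.630, 0.220), but off centre. Re-grasping it.

Call:
send_rows --steps "-1 .0215 -.0195 0 0 0 -.0344;1 .0215 -.0195 0 0 0 -.0344;1 .0215 -.0195 0 0 0 -.0344;1 .0215 -.0195 0 0 0 -.0344;1 .0215 -.0195 0 0 0 -.0344"

```text
clock: 38.5
eef_pos: [0.5649, 0.2779, 0.1492]
tool_rot: [0.695, 0.719, 0.0, 0.0]
ft_force: [0.5, 0.8, 1.3]
grip_width: 0.0479
grasp_force: 0.0
```

Call:
send_rows --steps "1 .0215 -.0195 0 0 0 -.0344;1 .0215 -.0195 0 0 0 -.0344;1 .0215 -.0195 0 0 0 -.0344;1 0 0 0 0 0 0;1 0 0 0 0 0 0"

```text
clock: 38.92
eef_pos: [0.6294, 0.2186, 0.1485]
tool_rot: [0.732, 0.681, -0.0, -0.0]
ft_force: [-0.4, 0.6, -0.2]
grip_width: 0.0852
grasp_force: 0.0
```

Call:
send_rows --steps "1 0 0 0 0 0 0;1 0 0 0 0 0 0;1 0 0 0 0 0 0;1 0 0 0 0 0 0;1 0 0 0 0 0 0"

```text
clock: 39.33
eef_pos: [0.6276, 0.2217, 0.1491]
tool_rot: [0.73, 0.683, 0.0, 0.0]
ft_force: [1.4, -0.4, -0.3]
grip_width: 0.0855
grasp_force: 0.0
```

```bash
python3 - <<'E'
from m2 import *
print(pose(get_obs()))
c=grab("side"); print(key(c,.085,.106,(.6285,.223),.045)); P=cloud(c)
d=np.hypot(P[...,0]-.6285,P[...,1]-.2225); p=P[(d<.055)&(P[...,2]>.045)&(P[...,2]<.06)]; print("drum",cv2.minEnclosingCircle(p[:,:2].astype(np.float32)),len(p))
E
```

```text
t39.33 p[0.6276 0.2217 0.1491] th-3.83 tilt[0.0001 0.0001] F[ 1.4 -0.4 -0.3] T[ 0.02 -0.03 -0.03] w0.0855 g0 q6 1.98
(108, array([0.6261, 0.2246, 0.0975]), array([0.628 , 0.2232]), array([0.044, 0.018]), 87.0, np.float64(87.5))
drum ((0.6284412145614624, 0.22270512580871582), 0.03660760819911957) 248
```

Call:
send_rows --steps "1 .002 -.0012 -.02 0 0 0;1 0 0 -.02 0 0 0;1 0 0 -.02 0 0 0;1 0 0 -.016 0 0 0;1 0 0 -.008 0 0 0"

```text
clock: 39.8
eef_pos: [0.6284, 0.2194, 0.0622]
tool_rot: [0.731, 0.683, -0.002, -0.001]
ft_force: [0.1, -0.8, -0.5]
grip_width: 0.0857
grasp_force: 0.0
```

Call:
send_rows --steps "-1 0 0 0 0 0 0;-1 0 0 0 0 0 0;-1 0 0 0 0 0 0;-1 0 0 0 0 0 0;-1 0 0 0 0 0 0"

```text
clock: 40.22
eef_pos: [0.6311, 0.22, 0.0664]
tool_rot: [0.731, 0.683, 0.001, 0.001]
ft_force: [0.0, -0.1, -0.0]
grip_width: 0.0253
grasp_force: 0.0
```

Call:
send_rows --steps "-1 0 0 0 0 0 0;-1 0 0 0 0 0 0;-1 0 0 0 0 0 0;-1 0 0 0 0 0 0;-1 0 0 0 0 0 0"

```text
clock: 40.63
eef_pos: [0.6308, 0.2198, 0.0662]
tool_rot: [0.731, 0.683, 0.001, 0.0]
ft_force: [-0.1, -0.5, 5.9]
grip_width: 0.0152
grasp_force: 59.4
```

```bash
python3 -c "
from h import *
print(pose(get_obs()))"
```

```text
t40.63 p[0.6308 0.2198 0.0662] th-3.91 tilt[0.0018 0.0006] F[-0.1 -0.5  5.9] T[-0.12  0.2   0.05] w0.0152 g59 q6 1.97
```

Call:
send_rows --steps "-1 0 0 .01 0 0 0;-1 0 0 .015 0 0 0;-1 -.0065 -.0086 0 0 0 0;-1 -.0065 -.0086 0 0 0 0;-1 -.0065 -.0086 0 0 0 0"

```text
clock: 41.05
eef_pos: [0.6097, 0.1935, 0.0892]
tool_rot: [0.731, 0.683, -0.001, -0.0]
ft_force: [-0.1, 0.1, -4.0]
grip_width: 0.0155
grasp_force: 59.0
```

Call:
send_rows --steps "-1 0 0 0 0 0 0;-1 0 0 0 0 0 0;-1 0 0 0 0 0 0;-1 0 0 0 0 0 0;-1 0 0 0 0 0 0"

```text
clock: 41.47
eef_pos: [0.6109, 0.1943, 0.0897]
tool_rot: [0.731, 0.683, 0.0, -0.0]
ft_force: [-0.3, -0.5, -4.0]
grip_width: 0.0154
grasp_force: 59.0
```

Call:
send_rows --steps "-1 0 0 -.008 0 0 0;-1 0 0 -.008 0 0 0;-1 0 0 -.004 0 0 0;-1 0 0 0 0 0 0;-1 0 0 0 0 0 0"

```text
clock: 41.88
eef_pos: [0.61, 0.1937, 0.0688]
tool_rot: [0.731, 0.683, -0.001, -0.0]
ft_force: [-0.4, -0.6, -4.3]
grip_width: 0.0156
grasp_force: 59.0
```

Call:
send_rows --steps "-1 0 0 0 0 0 0;-1 0 0 0 0 0 0;-1 0 0 0 0 0 0;-1 0 0 0 0 0 0;-1 0 0 0 0 0 0"

```text
clock: 42.3
eef_pos: [0.6108, 0.1939, 0.0702]
tool_rot: [0.731, 0.683, 0.0, 0.0]
ft_force: [1.3, 0.2, -4.0]
grip_width: 0.0153
grasp_force: 59.0
```

Lowering the last 4 mm slowly.

Call:
send_rows --steps "-1 0 0 -.0015 0 0 0;-1 0 0 -.0015 0 0 0;-1 0 0 -.0005 0 0 0;-1 0 0 0 0 0 0;-1 0 0 0 0 0 0"

```text
clock: 42.72
eef_pos: [0.6106, 0.1938, 0.0663]
tool_rot: [0.731, 0.683, -0.0, -0.0]
ft_force: [-0.6, 0.9, -2.9]
grip_width: 0.0153
grasp_force: 59.1
```

Call:
send_rows --steps "-1 0 0 -.0003 0 0 0;-1 0 0 0 0 0 0;-1 0 0 0 0 0 0;-1 0 0 0 0 0 0;-1 0 0 0 0 0 0"

```text
clock: 43.13
eef_pos: [0.6106, 0.1938, 0.0662]
tool_rot: [0.731, 0.683, 0.0, 0.0]
ft_force: [0.0, -1.1, -3.0]
grip_width: 0.0151
grasp_force: 59.2
```

Call:
send_rows --steps "-1 0 0 -.0003 0 0 0;-1 0 0 -.0002 0 0 0;-1 0 0 0 0 0 0;-1 0 0 0 0 0 0;-1 0 0 0 0 0 0"

```text
clock: 43.55
eef_pos: [0.6107, 0.1938, 0.0662]
tool_rot: [0.731, 0.683, 0.0, 0.0]
ft_force: [-3.4, -1.1, 3.3]
grip_width: 0.0152
grasp_force: 60.0
```

```bash
python3 -c "
from h import *
print(pose(get_obs()))"
```

```text
t43.55 p[0.6107 0.1938 0.0662] th-3.91 tilt[0.0004 0.0001] F[-3.4 -1.1  3.3] T[-0.15  0.58  0.06] w0.0152 g60 q6 1.95
```

Call:
send_rows --steps "-0.5 0 0 0 0 0 0;-0.3 0 0 0 0 0 0;0 0 0 0 0 0 0;0.3 0 0 0 0 0 0;0.5 0 0 0 0 0 0"

```text
clock: 43.97
eef_pos: [0.6108, 0.1939, 0.0655]
tool_rot: [0.731, 0.683, 0.0, 0.0]
ft_force: [0.4, 1.4, -0.5]
grip_width: 0.0637
grasp_force: 0.0
```

Call:
send_rows --steps "1 0 0 0 0 0 0;1 0 0 0 0 0 0;1 0 0 0 0 0 0;1 0 0 0 0 0 0;1 0 0 0 0 0 0"

```text
clock: 44.38
eef_pos: [0.6106, 0.1938, 0.0656]
tool_rot: [0.731, 0.683, -0.0, 0.0]
ft_force: [0.4, -0.5, 0.4]
grip_width: 0.0853
grasp_force: 0.0
```

Call:
send_rows --steps "1 0 0 .006 0 0 0;1 0 0 .015 0 0 0;1 0 0 .03 0 0 0;1 0 0 .035 0 0 0;1 0 0 .035 0 0 0"

```text
clock: 44.8
eef_pos: [0.6099, 0.1936, 0.1876]
tool_rot: [0.731, 0.683, -0.001, -0.0]
ft_force: [1.0, 0.7, -0.9]
grip_width: 0.0853
grasp_force: 0.0
```

Call:
send_rows --steps "1 -.0155 .0183 0 0 0 .0275;1 -.0155 .0183 0 0 0 .0275;1 -.0155 .0183 0 0 0 .0275;1 -.0155 .0183 0 0 0 .0275;-1 -.0155 .0183 0 0 0 .0275"

```text
clock: 45.22
eef_pos: [0.5325, 0.2861, 0.1874]
tool_rot: [0.682, 0.732, 0.0, 0.0]
ft_force: [0.4, 1.3, -0.1]
grip_width: 0.0754
grasp_force: 0.0
```

Call:
send_rows --steps "-1 -.0155 .0183 -.004 0 0 .0275;-1 -.0155 .0183 -.008 0 0 .0275;-1 -.0155 .0183 -.008 0 0 .0275;-1 -.0155 .0183 -.008 0 0 .0275;-1 -.0155 .0183 -.008 0 0 .0275"

```text
clock: 45.63
eef_pos: [0.4549, 0.3777, 0.151]
tool_rot: [0.63, 0.777, 0.0, 0.0]
ft_force: [0.4, 0.3, -0.1]
grip_width: 0.0121
grasp_force: 0.0
```

Call:
send_rows --steps "-1 0 0 0 0 0 0;-1 0 0 0 0 0 0;-1 0 0 0 0 0 0;-1 0 0 0 0 0 0;-1 0 0 0 0 0 0"

```text
clock: 46.05
eef_pos: [0.4567, 0.3762, 0.1512]
tool_rot: [0.631, 0.776, 0.001, 0.0]
ft_force: [-0.3, -0.6, -0.5]
grip_width: -0.0001
grasp_force: 0.0
```

```bash
python3 r.py 2>/dev/null | head -7
```

```text
t46.05 p[0.4567 0.3762 0.1512] th11.75 tilt[0.001  0.0005] F[-0.3 -0.6 -0.5] T[ 0.03 -0.01 -0.04] w-0.0001 g0 q6 2.05
top (112, array([0.6096, 0.1925, 0.1002]), array([0.6108, 0.1926]), array([0.044, 0.017]), 86.5, np.float64(85.2))
drum ((0.6107872128486633, 0.19371221959590912), 0.03606940433382988) 356
turntable ((0.6107302308082581, 0.19418632984161377), 0.07986845821142197)
post [0.41177323 0.36613501 0.09368006] 32
side (34, array([0.6039, 0.1825, 0.0964]), array([0.6039, 0.1817]), array([0.01 , 0.022]), 28.0, np.float64(104.8))
drum ((0.5939943790435791, 0.18906843662261963), 0.029630620032548904) 118
```

Key is centred within 1 mm. Lowering beside the tally post.

Call:
send_rows --steps "-1 0 0 -.02 0 0 0;-1 0 0 -.02 0 0 0;-1 0 0 -.02 0 0 0;-1 0 0 -.014 0 0 0;-1 0 0 -.005 0 0 0"

```text
clock: 46.57
eef_pos: [0.4547, 0.3752, 0.0691]
tool_rot: [0.631, 0.776, -0.002, -0.0]
ft_force: [-0.1, -1.0, 0.2]
grip_width: -0.0
grasp_force: 0.0
```

Call:
send_rows --steps "-1 -.004 -.0009 0 0 0 0;-1 -.004 -.0009 0 0 0 0;-1 -.004 -.0009 0 0 0 0;-1 -.004 -.0009 0 0 0 0;-1 -.002 -.0004 0 0 0 0"

```text
clock: 46.98
eef_pos: [0.4374, 0.3731, 0.0728]
tool_rot: [0.63, 0.776, 0.001, 0.0]
ft_force: [0.4, -0.1, 0.3]
grip_width: -0.0001
grasp_force: 0.0
```

```bash
python3 - <<'E'
from h import *
print(pose(get_obs()))
pv=np.array([.4258,.2988])
for f in range(102,172,7):
    a=np.radians(f); print(f,(pv+.07*np.array([np.cos(a),np.sin(a)])-.0235*np.array([-np.sin(a),np.cos(a)])).round(4))
E
```

```text
t46.98 p[0.4374 0.3731 0.0728] th11.87 tilt[0.0012 0.0011] F[ 0.4 -0.1  0.3] T[-0.05  0.06 -0.04] w-0.0001 g0 q6 2.07
102 [0.4342 0.3722]
109 [0.4252 0.3726]
116 [0.4162 0.372 ]
123 [0.4074 0.3703]
130 [0.3988 0.3675]
137 [0.3906 0.3637]
144 [0.383 0.359]
151 [0.376  0.3533]
158 [0.3697 0.3468]
165 [0.3643 0.3396]
```

Call:
send_rows --steps "-1 -.0061 -.0002 0 0 0 .061;-1 -.0061 -.0002 0 0 0 .061;-1 -.0045 -.0003 0 0 0 .061;-1 -.0045 -.0003 0 0 0 .061;-1 -.0044 -.0008 0 0 0 .061"

```text
clock: 47.4
eef_pos: [0.4125, 0.3717, 0.0727]
tool_rot: [0.504, 0.864, 0.001, 0.001]
ft_force: [0.8, 0.4, 0.3]
grip_width: -0.0002
grasp_force: 0.6
```

Call:
send_rows --steps "-1 -.0044 -.0008 0 0 0 .061;-1 -.0043 -.0014 0 0 0 .061;-1 -.0043 -.0014 0 0 0 .061;-1 -.0041 -.0019 0 0 0 .061;-1 -.0041 -.0019 0 0 0 .061"

```text
clock: 47.82
eef_pos: [0.3915, 0.3645, 0.0727]
tool_rot: [0.367, 0.93, 0.001, 0.001]
ft_force: [2.1, 1.5, 0.5]
grip_width: -0.0001
grasp_force: 0.7
```

Call:
send_rows --steps "-1 -.0038 -.0024 0 0 0 .061;-1 -.0038 -.0024 0 0 0 .061;-1 -.0035 -.0028 0 0 0 .061;-1 -.0035 -.0028 0 0 0 .061;-1 0 0 0 0 0 0"

```text
clock: 48.23
eef_pos: [0.3764, 0.3537, 0.0726]
tool_rot: [0.252, 0.968, 0.001, 0.001]
ft_force: [0.2, 1.5, 0.9]
grip_width: -0.0
grasp_force: 0.9
```

```bash
python3 look.py T | head -1; python3 - <<'E'
from h import *
for n in("top","side"):
    c=dict(np.load("T%s.npz"%n)); P=cloud(c)
    V=hsv(c)[...,2]; m=(V<45)&(P[...,2]>.085)&(P[...,2]<.1)&(P[...,0]<.4)&(P[...,0]>.32)&(abs(P[...,1]-.33)<.05)
    print(n,[(P[k].mean(0).round(4),k.sum()) for k in comps(m,4)])
save(c,"T.png",(150,230,270,330),5)
E
```

```text
t48.23 p[0.3764 0.3537 0.0726] th60.86 tilt[0.0017 0.0017] F[0.2 1.5 0.9] T[ 0.27 -0.18 -0.01] w-0.0000 g1 q6 1.26
top [(array([0.3803, 0.3435, 0.0931]), np.int64(4)), (array([0.3687, 0.3274, 0.0898]), np.int64(5))]
side [(array([0.3622, 0.3402, 0.0928]), np.int64(27)), (array([0.375 , 0.3677, 0.0929]), np.int64(4))]
```

View pics/T.png

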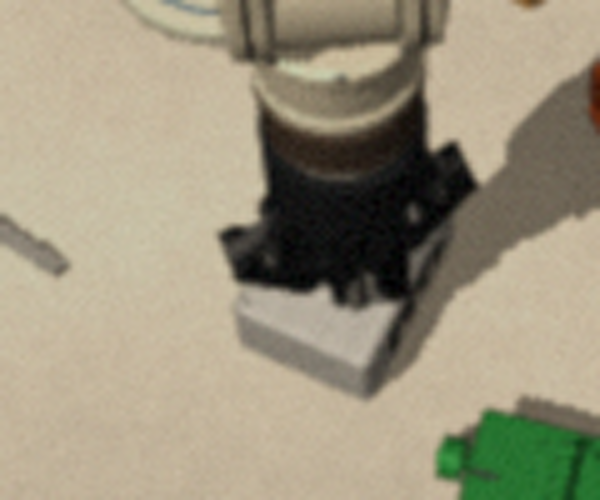

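The crop shows the fingers carrying the lever round over the tally, and a spring force of about 1.5 N. Continuing to the stop.

Call:
send_rows --steps "-1 -.0032 -.0033 0 0 0 .061;-1 -.0032 -.0033 0 0 0 .061;-1 0 0 0 0 0 0;-1 0 0 0 0 0 0;-1 0 0 0 0 0 0"

```text
clock: 48.75
eef_pos: [0.3703, 0.3474, 0.0721]
tool_rot: [0.194, 0.981, 0.001, 0.0]
ft_force: [0.3, 1.9, 0.6]
grip_width: -0.0006
grasp_force: 1.1
```

Call:
send_rows --steps "-1 -.0014 -.0018 0 0 0 .03;-1 -.0014 -.0018 0 0 0 .03;-1 0 0 0 0 0 0;-1 0 0 0 0 0 0;-1 0 0 0 0 0 0"

```text
clock: 49.17
eef_pos: [0.3673, 0.3434, 0.0717]
tool_rot: [0.164, 0.986, 0.0, 0.0]
ft_force: [0.2, 2.1, 1.5]
grip_width: -0.0002
grasp_force: 1.1
```

```bash
python3 -c "
from h import *
print(pose(get_obs()))"
```

```text
t49.17 p[0.3673 0.3434 0.0717] th71.14 tilt[0.0003 0.0005] F[0.2 2.1 1.5] T[ 0.45 -0.13 -0.02] w-0.0002 g1 q6 1.08
```

Call:
send_rows --steps "-1 -.0012 -.0018 0 0 0 .03;-1 -.0012 -.0018 0 0 0 .03;-1 0 0 0 0 0 0;-1 0 0 0 0 0 0;-1 0 0 0 0 0 0"

```text
clock: 49.58
eef_pos: [0.3647, 0.3397, 0.0716]
tool_rot: [0.134, 0.991, 0.0, -0.0]
ft_force: [1.2, 1.8, 1.2]
grip_width: 0.0001
grasp_force: 1.2
```

Call:
send_rows --steps "-1 -.0003 -.001 0 0 0 0;-1 -.0003 -.001 0 0 0 0;-1 0 0 0 0 0 0;-1 0 0 0 0 0 0;-1 0 0 0 0 0 0"

```text
clock: 50.0
eef_pos: [0.3639, 0.3374, 0.0716]
tool_rot: [0.134, 0.991, -0.0, -0.0]
ft_force: [-1.1, 1.9, 1.5]
grip_width: 0.0
grasp_force: 1.2
```

Call:
send_rows --steps "-1 -.0003 -.001 0 0 0 0;-1 -.0003 -.001 0 0 0 0;-1 0 0 0 0 0 0;-1 0 0 0 0 0 0;-1 0 0 0 0 0 0"

```text
clock: 50.42
eef_pos: [0.3637, 0.3369, 0.0717]
tool_rot: [0.133, 0.991, 0.002, 0.0]
ft_force: [0.3, 7.0, -0.9]
grip_width: 0.0
grasp_force: 3.1
```

Call:
send_rows --steps "-1 -.0002 -.001 0 0 0 0;-1 -.0002 -.0005 0 0 0 0;-1 0 0 0 0 0 0;-1 0 0 0 0 0 0;-1 0 0 0 0 0 0"

```text
clock: 50.83
eef_pos: [0.3636, 0.3365, 0.0719]
tool_rot: [0.133, 0.991, 0.003, 0.0]
ft_force: [0.2, 9.7, -2.3]
grip_width: 0.0002
grasp_force: 4.5
```

The force jumped from 2 to 9.7 N with almost no further motion, so the lever is at its stop. Backing off along the arc so the lever returns.

Call:
send_rows --steps "-1 .001 .004 0 0 0 -.03;-1 .003 .0045 0 0 0 -.06;-1 .006 .007 0 0 0 -.12;-1 .0064 .0066 0 0 0 -.12;-1 .007 .0056 0 0 0 -.12"

```text
clock: 51.25
eef_pos: [0.387, 0.3612, 0.0715]
tool_rot: [0.354, 0.935, -0.001, 0.001]
ft_force: [2.8, 0.4, 0.9]
grip_width: 0.0001
grasp_force: 0.7
```

Call:
send_rows --steps "-1 .0076 .0048 0 0 0 -.12;-1 .0082 .0038 0 0 0 -.12;-1 .0086 .0028 0 0 0 -.12;-1 .0088 .0016 0 0 0 -.06;-1 .01 .001 0 0 0 0"

```text
clock: 51.67
eef_pos: [0.4298, 0.3748, 0.071]
tool_rot: [0.539, 0.842, -0.001, 0.0]
ft_force: [0.8, 1.7, 0.1]
grip_width: -0.0
grasp_force: 0.3
```

Call:
send_rows --steps "-1 .015 .003 0 0 0 0;-1 .015 .003 0 0 0 0;-1 .01 .002 .01 0 0 0;-1 0 0 .03 0 0 0;-1 0 0 .04 0 0 0"

```text
clock: 52.08
eef_pos: [0.4679, 0.3805, 0.1476]
tool_rot: [0.539, 0.843, -0.006, -0.001]
ft_force: [0.4, -0.1, -0.2]
grip_width: -0.0004
grasp_force: 0.0
```

Call:
send_rows --steps "-1 -.01 0 .04 0 0 0;-1 -.02 -.03 .04 0 0 0;-1 -.02 -.04 .02 0 0 0;-1 -.02 -.04 0 0 0 0;-1 -.02 -.04 0 0 0 0"

```text
clock: 52.5
eef_pos: [0.3895, 0.2503, 0.2405]
tool_rot: [0.538, 0.843, 0.0, 0.001]
ft_force: [0.6, -0.1, 0.6]
grip_width: -0.0002
grasp_force: 0.0
```

Call:
send_rows --steps "-1 -.02 -.04 0 0 0 0;-1 -.02 -.04 0 0 0 0;-1 -.01 -.04 0 0 0 0;-1 0 -.04 0 0 0 0;-1 0 -.04 0 0 0 0"

```text
clock: 52.92
eef_pos: [0.3408, 0.0552, 0.2394]
tool_rot: [0.537, 0.843, -0.001, 0.0]
ft_force: [1.2, 0.2, 0.4]
grip_width: -0.0001
grasp_force: 0.0
```

Call:
send_rows --steps "-1 0 -.04 0 0 0 0;-1 0 -.04 0 0 0 0;-1 0 -.04 0 0 0 0;-1 0 0 0 0 0 0;-1 0 0 0 0 0 0"

```text
clock: 53.33
eef_pos: [0.3415, -0.0652, 0.2392]
tool_rot: [0.541, 0.841, -0.001, -0.001]
ft_force: [-0.2, 0.9, -0.2]
grip_width: -0.0002
grasp_force: 0.0
```

```bash
python3 r.py 2>/dev/null; python3 look.py F | grep -v encl; python3 - <<'E'
from h import *
c=dict(np.load("Ftop.npz")); save(c,"F.png",s=1.5)
E
```

```text
t53.33 p[ 0.3415 -0.0652  0.2392] th24.44 tilt[-0.0018 -0.0004] F[-0.2  0.9 -0.2] T[-0.05  0.01  0.04] w-0.0002 g0 q6 0.96
top (116, array([0.6096, 0.1925, 0.1002]), array([0.6105, 0.1926]), array([0.044, 0.017]), 85.3, np.float64(84.8))
drum ((0.6108585000038147, 0.19413769245147705), 0.03636278212070465) 352
turntable ((0.6108654737472534, 0.19458916783332825), 0.0801008865237236)
post [0.41206856 0.36564569 0.09432782] 31
side (109, array([0.6073, 0.1978, 0.0977]), array([0.6098, 0.1964]), array([0.046, 0.018]), 88.4, np.float64(85.3))
drum ((0.60848468542099, 0.19655297696590424), 0.03622958064079285) 239
turntable ((0.6102734208106995, 0.19679129123687744), 0.0815499797463417)
post [0.4095154  0.36943748 0.09399972] 35
t53.43 p[ 0.342  -0.0627  0.2392] th24.80 tilt[-0.0015  0.0002] F[0.2 0.3 0.3] T[ 0.03 -0.03  0.02] w-0.0003 g0 q6 0.96
top 0
top A (array([ 0.6213, -0.0433]), np.float64(93.4), array([ 0.6211, -0.0417]), array([0.097, 0.07 ]), 90.0)
top B (array([ 0.6079, -0.2414]), np.float64(74.0), array([ 0.6086, -0.2411]), array([0.096, 0.071]), 73.9)
top C (array([0.4664, 0.0736]), np.float64(89.0), array([0.4663, 0.0737]), array([0.095, 0.069]), 87.3)
top D (array([ 0.4324, -0.0946]), np.float64(89.7), array([ 0.4326, -0.0954]), array([0.096, 0.067]), 89.5)
side 0
side A (array([ 0.6205, -0.038 ]), np.float64(93.2), array([ 0.6203, -0.0386]), array([0.071, 0.098]), 0.6)
side B (array([ 0.6081, -0.2385]), np.float64(73.5), array([ 0.6084, -0.2373]), array([0.098, 0.072]), 71.9)
side C (array([0.4647, 0.0763]), np.float64(88.9), array([0.4644, 0.0759]), array([0.097, 0.07 ]), 89.2)
side D (array([ 0.4311, -0.0914]), np.float64(92.7), array([ 0.4311, -0.0918]), array([0.07 , 0.098]), 0.6)
```

View pics/F.png

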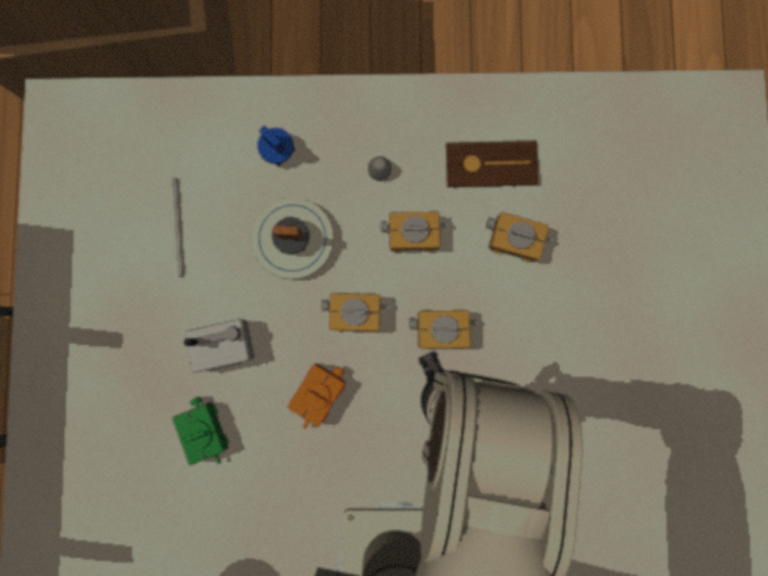

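Everything looks right: the key is centred, the post is back at (190,342), and all the bars are in line. Lock A's bar reads about 2° off, so I'll check it with a better box-axis estimate.

```bash
python3 - <<'E'
from m2 import *
ax=lambda p:np.degrees(np.arctan2(*np.linalg.eigh(np.cov(p.T))[1][::-1,1]))%180
G=[(.621,-.04),(.608,-.24),(.4655,.075),(.432,-.093)]
R={i:[] for i in range(4)}
for n in ["top","side"]*5:
    c=camera(n); P=cloud(c)
    for i,g in enumerate(G):
        d=np.hypot(P[...,0]-g[0],P[...,1]-g[1])
        b=P[(d<.03)&(P[...,2]>.0535)&(P[...,2]<.066)][:,:2]
        k=(d<.058)&(P[...,2]>.0335)&(P[...,2]<.066); k=max(comps(k,10),key=lambda x:x.sum())
        R[i].append((n=="top",ax(b),ax(P[k][:,:2])))
for i in R:
    r=np.array(R[i]); print("ABCD"[i],"top",r[r[:,0]==1][:,1:].mean(0).round(1),"side",r[r[:,0]==0][:,1:].mean(0).round(1))
E
```

```text
A top [93.2 90.1] side [92.6 88.5]
B top [74.3 72.8] side [74.6 68.6]
C top [89. 87.] side [88.7 86.8]
D top [89.7 89. ] side [90.3 88.1]
```

```bash
python3 - <<'E'
from h import *
f=np.mean([camera("top")["frame"].astype(float) for _ in range(6)],0)
im=cv2.resize(f[130:180,250:380,::-1].astype(np.uint8),None,fx=6,fy=6,interpolation=cv2.INTER_CUBIC); cv2.imwrite("pics/A8.png",im)
E
```

```text
(no output)
```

View pics/A8.png

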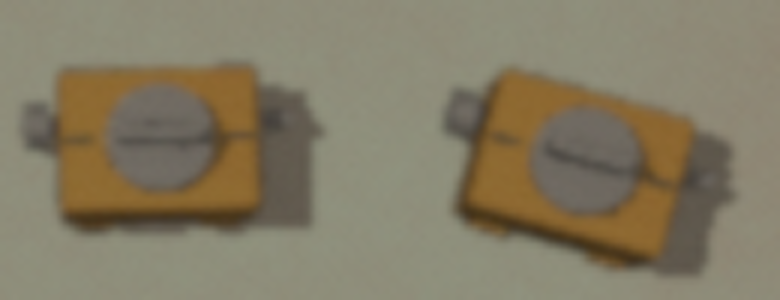

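Measured against the engraved lines, A (lines about 91.8°, bar about 93°) and B (lines about 74.7°, bar about 74.4°) are both aligned. Handing in.

```bash
python3 -c "
from workcell import *
print(job_done())"
```

```text
the job is handed in; nothing more can be done
None
```

The job is handed in, with no verdict shown: all four brass locks are turned to their stops, the key stands upright mid-turntable (reset once after being knocked aside), and the tally lever was swung to its stop and sprang back.

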